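# Push a vial rack into a light gate and take the reading

## Task

Take a light reading of the round capped vial that stands in the small white rack: with the fingertips gently push the rack along the bench into the narrow slot between the lamp head and the detector head until that vial stands upright squarely between their two round windows, then press the read button on top of the detector head fully down and let it come up again. Only push and press: do not pinch or lift the rack, do not touch the vial or the empty square cuvette in it, and leave the other things on the bench where they are.

Things in the scene. Friction and masses are not known exactly. Their poses are not given: they have to be found in the camera images.
- light_gate: Fixed light gate: two heads face each other across an open slot along its x axis (x points away from the robot, the way the rack goes in). Origin: bench surface, middle of the slot, below the beam; z up. Grey lamp head (finned top, 71 mm high) at y = 25 to 78 mm, white detector head (62 mm high) at y = -25 to -78 mm, both x = +-26 mm; foot plates to x +-30, y +-95 mm.
- beam (a point): Centre of the beam, 36 mm above the gate's origin, midway between the round black windows; the beam runs along the gate's y axis.
- slot_mouth (a point): Middle of the slot's near mouth, on the bench at x = -28 mm in the gate's frame. White guide shoes, 2 to 23 mm above the bench, bound the slot: 51 mm clear at this mouth, narrowing to 39 mm clear (y = +-19.5 mm) from x = -15 to +15 mm, then flaring again to x = +28 mm. There is no end stop: the rack can be pushed right through.
- rack: Loose white open rack, 34 (x) by 110 (y) by 26 mm high, walls 24 mm, about 0.12 kg, slides under about 1 N. Origin: centre of its underside; z up; its +y end faces the gate and goes in first. Four cells, 28 by 23 mm inside, in a row, centres at y = -39.5, -13.5, +13.5, +39.5 mm; vial and cuvette stand in the two leading cells (+13.5, +39.5), either way round; rear cells empty.
- vial: Round glass sample vial with a white cap, 16 mm in diameter, 58 mm tall, standing loosely in one of the rack's two leading cells, so that it can slide about 3 mm to and fro in it. Origin: centre of its underside (4 mm above the bench); z up along its axis.
- cuvette: Empty clear square cuvette, 14 mm by 14 mm by 45 mm tall, open on top, standing in the other leading cell. Origin: centre of its underside; z up.
- read_button (a joint): Travel of the read button: 0 m up, 0.005 m fully down; it springs back by itself, and fully down takes about 4 N, straight down.
- read_button_top (a point): Centre of the top of the round grey read button (24 mm in diameter, in a black collar on the detector head, 83 mm above the bench, y = -51.5 mm in the gate's frame); the button moves straight down.
- beaker: Clear glass beaker, about 55 mm in diameter and 70 mm tall (origin at its underside): a bystander.
- timer: Flat white bench timer, 62 x 58 x 18 mm (origin at its underside): a bystander.
- bottle: White plastic bottle with a white cap, 60 mm in diameter, 118 mm tall (origin at its underside): a bystander.
There are look-alikes about, which are no part of the job. There is more than one size of the rack; the job needs the larger.

How it is judged (in metres and radians):
On the way, in this order (a step that is already met when the one before it is completed fails the run):
1. the rack stands still in the slot with the vial upright in the beam (x of vial in the frame of light_gate between -0.005 and 0.005 m and y of vial in the frame of light_gate between -0.011 and 0.011 m and angle between vial's own z axis and vertical below 0.15 rad and z of vial in the frame of rack below 0.008 m and y of rack in the frame of light_gate between -0.005 and 0.005 m and angle between the y axis of rack and the x axis of light_gate, either way round below 0.12 rad and angle between rack's own z axis and vertical below 0.06 rad and linear speed of each of rack, vial below 0.01 m/s), for 0.3 s.
2. the read button is pressed fully down while the vial is in the beam (x of vial in the frame of light_gate between -0.005 and 0.005 m and y of vial in the frame of light_gate between -0.011 and 0.011 m and angle between vial's own z axis and vertical below 0.15 rad and z of vial in the frame of rack below 0.008 m and y of rack in the frame of light_gate between -0.005 and 0.005 m and angle between the y axis of rack and the x axis of light_gate, either way round below 0.12 rad and angle between rack's own z axis and vertical below 0.06 rad and value of joint read_button above 0.004 m), for 0.1 s.
At the end, for the whole second after the job is handed in: Vial upright (0.15 rad) in its cell, within 5 mm of the beam along the slot and 11 mm of its middle across; rack flat in the slot, within 5 mm of its middle line and 0.12 rad of its direction; all still; the button, pressed at least 4 mm with the vial in the beam, is up again (all of step 1 and value of joint read_button below 0.001 m and height (world z) of rack below 0.004 m); the robot touches nothing.
It fails at once if the rack is lifted or tipped up (height (world z) of rack above 0.008 m or angle between rack's own z axis and vertical above 0.2 rad).
It fails at once if the rack is pinched or shoved hard (over 18 N) (contact force between the fingers and rack above 18 N).
It fails at once if the vial or the cuvette is touched by the robot (contact force between any of the fingers, the arm and vial above 0.3 N or contact force between any of the fingers, the arm and cuvette above 0.3 N).
It fails at once if the vial or the cuvette is lifted or falls over (z of any of vial, cuvette in the frame of rack above 0.012 m or angle between any of vial, cuvette's own z axis and vertical above 0.6 rad).
It fails at once if a bystander (beaker, timer, bottle) is moved (distance of any of beaker, timer, bottle from where it was at the start of the episode above 0.015 m).
It also fails if it takes over 72 s, if anything falls off the work surface, if the arm or the gripper's body presses on something with over 40 N, if the wrist force passes 120 N, or if a joint passes its speed limit or range.

## Robot

A 6-joint arm with a two-finger parallel gripper is mounted at the origin on a cart in front of the work surface, level with it; the furniture and walls round the work are solid. World frame = base frame: x ahead of the robot, y to its left, z up, the work surface at z = 0. Lengths are in m, angles in degrees, forces in N, time in s.
With the tool pointing down it reaches from about 0.4 to 0.825 m from the base axis. Payload 7 kg.
Tool frame: the origin (TCP) lies on the centre line of the jaws, within the pads' length; the fingertips stand 17 mm ahead of it and the grasp point (between the pads) lies 2 mm behind it; z points along the fingers, y is the direction in which the jaws open and shut (so a half turn about z gives the same grasp; the last joint's range is limited). The gripper opens to 88 mm and grips with 3 to 60 N. Pads are 19 mm wide; open, the fingers measure 130 mm over their backs; the gripper's body (78 mm by 193 mm) begins 47 mm behind the grasp point.
Start: joints at [85.262, 20.546, 0.682, 0, -70.136, -16.507], TCP at [0.245, 0.629, 0.207] pointing down, gripper open.
Joint ranges: [-176.03, 176.03], [-82.01, 121.73], [-58.28, 71.71], [-173.87, 95.51], [-174.79, -0.11], [-173.66, 173.66]. Speed limits (degrees/s): [136.94, 136.94, 172.46, 180, 180, 180].

## Interface

Orientations are given as [roll, pitch, yaw] about the fixed x, y, z axes, in that order (R = Rz(yaw) Ry(pitch) Rx(roll)).
In Python, from plant import telemetry, vision, close_job, recognise, silhouettes, place_of gives the robot as it stands.
- The arm moves only by the shell command python3 -m handwheel 'ROWS'. ROWS is JSON, a list that holds one entry, the list of rows, each a list of 5 numbers: the shift along the tool's x, y, z in m, then the turn about the tool's z in rad, then the closure, from 0 (fully open) to 1 (shut). In form: [[[tx, ty, tz, yaw, gripper], ...]]. A call has 1 to 20 rows; each row shifts and turns the commanded pose from where the row before left it, along the tool's axes as they then stand; what a row does not reach is not made up. A row lasts 1/12 s, in which the tool goes at most 41.7 mm and 7.16 degrees, less where a joint would pass 70% of its speed; a pose out of reach is approached as far as the arm can. A call with a gripper value outside its range is refused whole. The fingers move at their own pace and stop on an object; the grip force is fixed at half the most. Time passes only in rows, so rows that do not move let the fingers close. It gives the time, the measured TCP pose, the force and the opening at its end, in the units of the state.
- telemetry.get_obs(): the state, without advancing time (a new reading comes with each control period).
- vision.snapshot(name): name is "scene" or "top" or "wrist"; returns a dict with "color" (400x640x3 uint8, red, green, blue), "mtx" (3x3 intrinsics, pixels), "cam_to_world" (4x4, takes a point from camera to world coordinates); the wrist camera has in their place "tool_from_camera" (4x4, takes a point from camera to tool coordinates, whose origin is the TCP and whose axes are the flange's). Camera axes: x right, y down, z forward; pixel columns grow to the right and rows downward; lengths in m; the calibration is good to about 2 mm. The wrist camera is an equidistant fisheye: a pixel r from the principal point sees the ray r / f radians off the axis. A picture is of the moment at which its call begins: read the wrist's pose just before it. There is no depth.
- close_job(): hands the job in, once; it reports no verdict.
Trained networks look in a picture, given as the dict that the camera call returned (one of the last four; its "shot" number tells which), for a name from the list of things; names that differ only in an ending like _2 or _b are one class to them, and where a whole thing is asked for, a point or a joint stands for the part that bears it (a point fixed in the world has none). Each returns a list of dicts, best first, with "conf" (0 to 1); they miss things now and then, are a little off and sometimes report something else, mostly with a low value. They report only what shows in the picture. A call takes as long as a camera call. They do not tell look-alikes from the thing itself.
- recognise(name, picture): "xy" ([column, row] in pixels, amid what is visible of it).
- silhouettes(name, picture): "region" (400x640 bool, what is visible of it) and "xy" ([column, row] in pixels, amid what is visible of it).
- place_of(name, picture): "xy" ([column, row] in pixels: a listed point, or the origin of a listed thing).
The state is a dict: "clock": time; "joint_pos": joint angles; "qvel": joint speeds; "tau": joint torques, N m; "tool_pos": TCP position; "orientation": TCP orientation; "force": force on the tool from outside, world axes, zero at the start; "moment": the same for the moment, N m; "opening": finger opening in m.
Only numpy, scipy, OpenCV 4.12 (cv2) and the standard library are available. Lean on these libraries where they do the work, as an engineer would, in place of code of your own. Each camera call takes 0.05 s, during which the arm holds its last target.

## Working session

There is one attempt and no reset: what is moved stays moved. The work goes in short steps, Python scripts to look and compute and a shell command to move; the robot and the scene stay as the last step left them, time stands still between calls to the robot, and variables do not carry over. Pictures are saved under pics/ and viewed, and the job is handed in when it is done.

```bash
ls; mkdir -p pics
python3 - <<'E'
from plant import telemetry, vision
import cv2
print(telemetry.get_obs())
for n in ["scene","top","wrist"]:
    s=vision.snapshot(n); cv2.imwrite(f"pics/{n}0.png",s["color"][:,:,::-1])
    print(n,s["mtx"].tolist(),[ (k,s[k].round(4).tolist()) for k in s if k in("cam_to_world","tool_from_camera")])
E
```

```text
pics
{'clock': 0.0, 'joint_pos': array([ 8.52608078e+01,  2.05896638e+01,  6.34764025e-01, -1.89360485e-02,
       -7.01359024e+01, -1.65067497e+01]), 'qvel': array([ 0.05412665,  0.01009232, -0.03424026, -0.09542236, -0.11273858,
       -0.04607088]), 'tau': array([-1.44530886e-04, -5.82714021e+01,  2.93043727e+01,  6.99717969e+00,
        6.93194437e-03, -1.75071955e-04]), 'tool_pos': array([0.2444501 , 0.6286339 , 0.20635395]), 'orientation': array([ 1.79907882e+02, -8.73416766e-03, -2.12523833e+01]), 'force': array([-0.67618644, -0.05819881,  0.22421593]), 'moment': array([0.00905716, 0.02771883, 0.03827044]), 'opening': 0.08791714220091662}
scene [[390.65087498416375, 0.0, 316.06078840978626], [0.0, 390.65087498416375, 199.22755384038152], [0.0, 0.0, 1.0]] [('cam_to_world', [[0.8228, -0.294, 0.4864, 0.1038], [-0.5683, -0.4332, 0.6995, -0.2991], [0.0051, -0.852, -0.5235, 0.5462], [0.0, 0.0, 0.0, 1.0]])]
top [[511.71024041021496, 0.0, 323.57657792597405], [0.0, 511.71024041021496, 199.60598400342576], [0.0, 0.0, 1.0]] [('cam_to_world', [[0.028, -0.9973, 0.0684, 0.4431], [-0.999, -0.0303, -0.0339, 0.3134], [0.0359, -0.0674, -0.9971, 1.1264], [0.0, 0.0, 0.0, 1.0]])]
wrist [[309.70691628693146, 0.0, 317.03561223943643], [0.0, 309.70691628693146, 206.15617387059598], [0.0, 0.0, 1.0]] [('tool_from_camera', [[0.0003, -0.9623, -0.2722, 0.0725], [1.0, 0.0001, 0.0005, -0.0007], [-0.0005, -0.2722, 0.9623, -0.1772], [0.0, 0.0, 0.0, 1.0]])]
```

View pics/scene0.png

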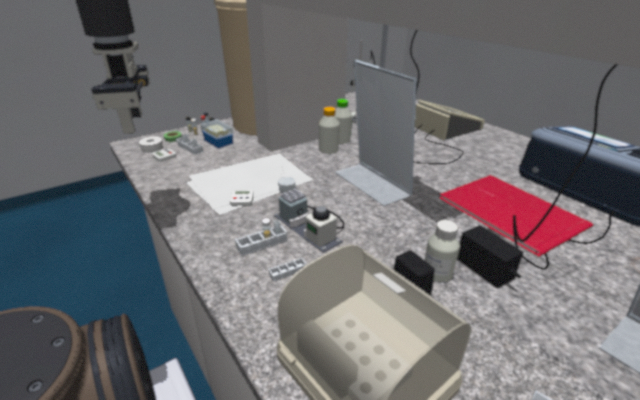

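View pics/top0.png

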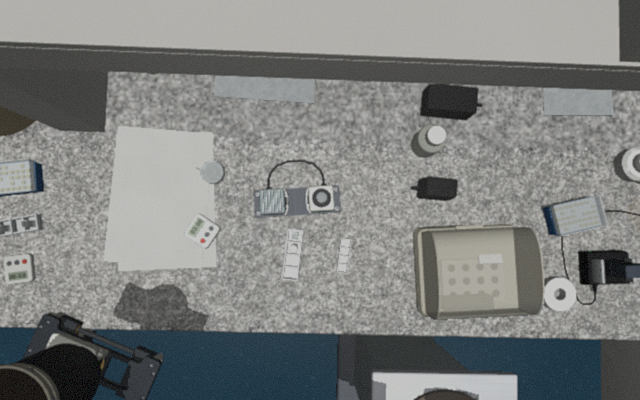

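View pics/wrist0.png

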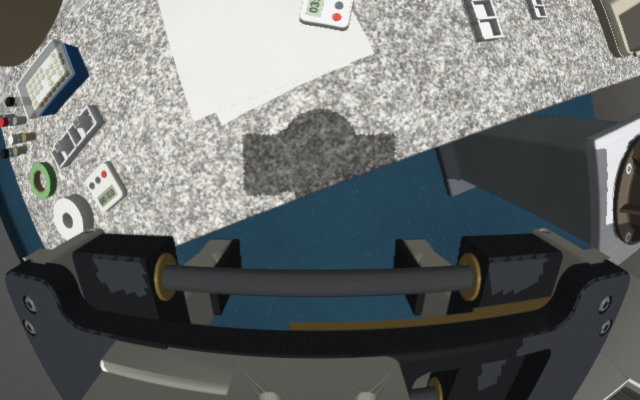

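The scene shows the gate at top-view pixels (297,200). There are three rack candidates: (293,254), a smaller one at (344,255), and one at the far left (15,225). The first looks like the larger rack and has things standing in it, so I'll enlarge it to confirm.

```bash
cat > h.py <<'E'
import numpy as np, cv2
from plant import telemetry, vision, recognise, silhouettes, place_of
def ray(s,uv):
    K=s["mtx"];T=s["cam_to_world"]
    d=T[:3,:3]@np.array([(uv[0]-K[0,2])/K[0,0],(uv[1]-K[1,2])/K[1,1],1.]);return T[:3,3],d
def at(s,uv,z):
    o,d=ray(s,uv);return o+d*(z-o[2])/d[2]
def proj(s,p):
    T=s["cam_to_world"];c=T[:3,:3].T@(np.asarray(p)-T[:3,3]);K=s["mtx"]
    return np.array([K[0,0]*c[0]/c[2]+K[0,2],K[1,1]*c[1]/c[2]+K[1,2]])
def crop(s,x0,y0,x1,y1,f,name):
    c=s["color"][y0:y1,x0:x1,::-1];cv2.imwrite("pics/"+name,cv2.resize(c,None,fx=f,fy=f,interpolation=cv2.INTER_CUBIC))
E
python3 - <<'E'
from h import *
for n in ["top","scene"]:
    s=vision.snapshot(n)
    if n=="top": crop(s,230,170,370,290,5,"t1.png")
    else: crop(s,220,170,360,290,5,"s1.png")
    for k,z in dict(light_gate=0,beam=.036,slot_mouth=0,rack=0,vial=.004,cuvette=.004,read_button_top=.083,beaker=0,timer=0,bottle=0).items():
        r=place_of(k,s)
        print(n,k,[(np.round(q["xy"],1).tolist(),round(q["conf"],2),at(s,q["xy"],z).round(4).tolist()) for q in r[:3]])
E
```

```text
top light_gate [([214.3, 175.6], 0.72, [0.5659, 0.5168, 0.0]), ([294.7, 200.3], 0.62, [0.5169, 0.3387, 0.0])]
top beam [([294.6, 202.5], 0.97, [0.5098, 0.3379, 0.036])]
top slot_mouth [([298.3, 213.5], 0.66, [0.488, 0.3298, 0.0]), ([291.6, 249.5], 0.44, [0.4088, 0.342, 0.0])]
top rack [([292.2, 252.9], 0.62, [0.4015, 0.3405, 0.0]), ([341.0, 254.4], 0.6, [0.401, 0.2335, 0.0])]
top vial [([294.5, 247.9], 0.6, [0.4126, 0.3357, 0.004])]
top cuvette [([293.2, 236.4], 0.38, [0.4375, 0.3393, 0.004])]
top read_button_top [([318.2, 198.7], 0.55, [0.5162, 0.289, 0.083])]
top beaker [([212.4, 176.6], 0.95, [0.5636, 0.5208, 0.0])]
top timer [([203.6, 228.2], 0.75, [0.4499, 0.5351, 0.0])]
top bottle [([424.0, 146.9], 0.68, [0.6454, 0.0535, 0.0])]
scene light_gate [([303.0, 227.3], 0.58, [0.5127, 0.3429, 0.0])]
scene beam [([304.9, 216.6], 0.7, [0.5126, 0.3338, 0.036]), ([276.8, 237.2], 0.69, [0.4193, 0.3017, 0.036]), ([304.0, 227.6], 0.27, [0.4869, 0.2984, 0.036])]
scene slot_mouth [([296.2, 234.7], 0.66, [0.4836, 0.3271, 0.0])]
scene rack [([263.3, 238.6], 0.82, [0.4133, 0.3569, 0.0]), ([288.7, 272.5], 0.77, [0.4024, 0.2267, 0.0])]
scene vial [([265.3, 238.4], 0.6, [0.4152, 0.3502, 0.004])]
scene cuvette [([277.6, 237.4], 0.59, [0.4402, 0.3377, 0.004])]
scene read_button_top [([320.2, 205.1], 0.55, [0.5277, 0.2944, 0.083])]
scene beaker [([284.3, 191.0], 0.67, [0.5634, 0.5159, 0.0])]
scene timer [([241.2, 201.9], 0.8, [0.4404, 0.5306, 0.0])]
scene bottle [([437.7, 275.3], 0.94, [0.6481, 0.0489, 0.0])]
```

View pics/t1.png

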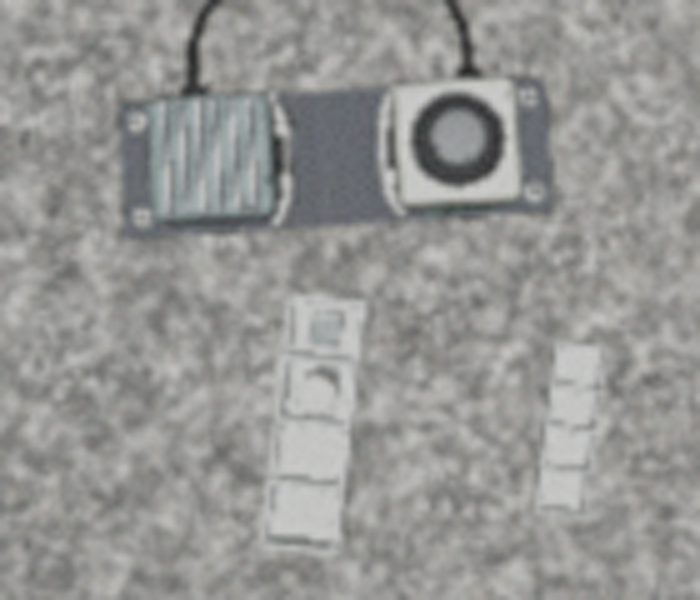

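View pics/s1.png

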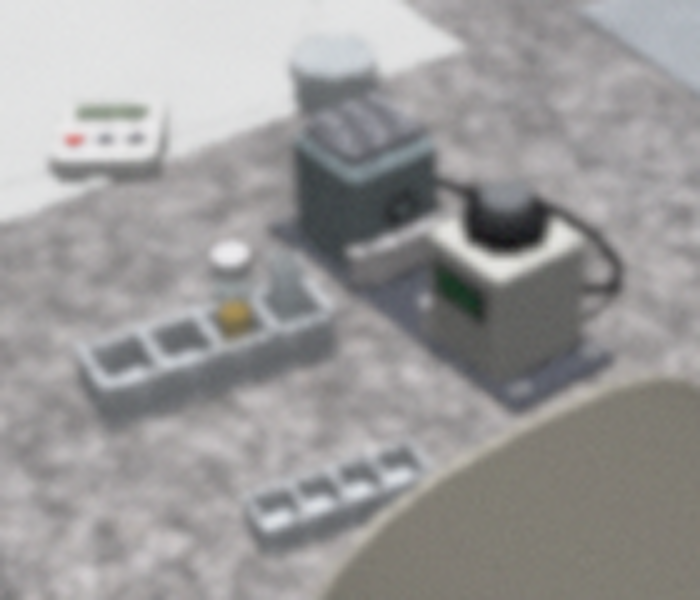

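The crops confirm that the rack at top (293,254) is the right one. It is the larger of the two near the gate, has round capped vial in its third cell from the robot and the cuvette in the leading cell. The rack at (344,255) is smaller and empty, and the far-left one is not by the gate. Now I'll measure corners.

Run:
```python
from h import *
s=vision.snapshot("top")
def c(l,z): return [at(s,(230+u/5,170+v/5),z) for u,v in l]
f=c([(122,100),(545,75),(552,212),(125,238)],.002)
b=c([(460,135)],.083)
r=c([(290,297),(367,300),(337,550),(265,545)],.025)
for n,q in (("foot",f),("btn",b),("rack",r)):
    print(n,np.round(q,4)[:,:2].tolist(),np.mean(q,0).round(4))
d=(f[0]+f[3]-f[1]-f[2]);print("gate yaw",np.degrees(np.arctan2(-d[0],d[1])))
d=(r[0]+r[1]-r[2]-r[3]);print("rack dir",np.degrees(np.arctan2(d[1],d[0])),np.linalg.norm(d)/2)
```

```text
foot [[0.5367, 0.4277], [0.5536, 0.242], [0.4931, 0.2373], [0.4762, 0.4241]] [0.5149 0.3328 0.002 ]
btn [[0.5199, 0.2813]] [0.5199 0.2813 0.083 ]
rack [[0.4523, 0.3505], [0.4519, 0.3174], [0.3452, 0.3269], [0.3465, 0.3576]] [0.399  0.3381 0.025 ]
gate yaw 5.181101248893494
rack dir -4.4936908026819955 0.10656527569291928
```

Fit from the top picture:

| Item | Position | Heading |
|---|---|---|
| Gate | (0.515, 0.333) | yaw +5.2° |
| Rack | (0.399, 0.338) | -4.5° |

The rack is about 15 mm left of the slot line and 9.7° off. I'll first square it up with a flat push on its left side, using the closed fingers turned so the 42 mm wide face does the pushing.

```bash
python3 -m handwheel '[[[0,0,0,0.1162,1],[0,0,0,0.1162,1],[0,0,0,0.1162,1],[0,0,0,0.1162,1],[0,0,0,0.1162,1],[0,0,0,0.1162,1],[0,0,0,0.1162,1],[0,0,0,0.1162,1],[0,0,0,0.1162,1],[0,0,0,0.1162,1],[0,0,0,0.1162,1]]]'
python3 -m handwheel '[[[0.0239,-0.0177,0,0,1],[0.0239,-0.0177,0,0,1],[0.0239,-0.0177,0,0,1],[0.0239,-0.0177,0,0,1],[0.0239,-0.0177,0,0,1],[0.0239,-0.0177,0,0,1],[0.0239,-0.0177,0,0,1],[0.0239,-0.0177,0,0,1],[0.0239,-0.0177,0,0,1],[0.0239,-0.0177,0,0,1],[0,0,0,0,1],[0,0,0,0,1]]]'
python3 - <<'E'
from h import *
o=telemetry.get_obs();print(o["clock"],o["tool_pos"],o["orientation"],o["opening"])
for n in("scene","wrist"):
    s=vision.snapshot(n);cv2.imwrite(f"pics/{n}1.png",s["color"][:,:,::-1])
E
```

```text
clock: 2.22
tool_pos: [0.2446, 0.6291, 0.2073]
orientation: [180.0, 0.0, -94.8]
force: [1.0, 0.4, 0.8]
opening: 0.02
clock: 3.22
tool_pos: [0.4032, 0.3758, 0.2077]
orientation: [-180.0, 0.0, -94.6]
force: [-0.1, 0.0, 0.3]
opening: 0.0003
3.2167 [0.40316029 0.37584775 0.20768352] [-1.79981077e+02  3.80289929e-02 -9.46170798e+01] 0.00034668128028387624
```

View pics/wrist1.png

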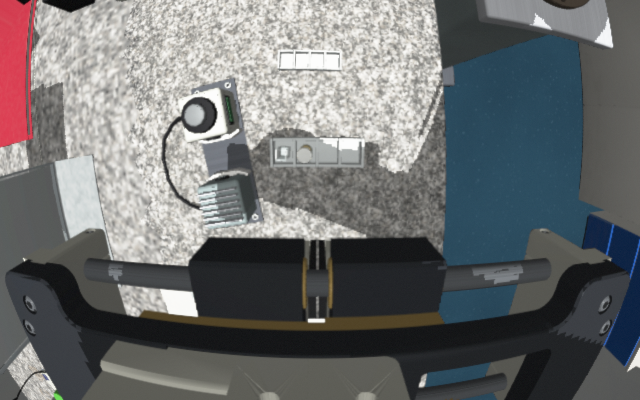

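View pics/scene1.png

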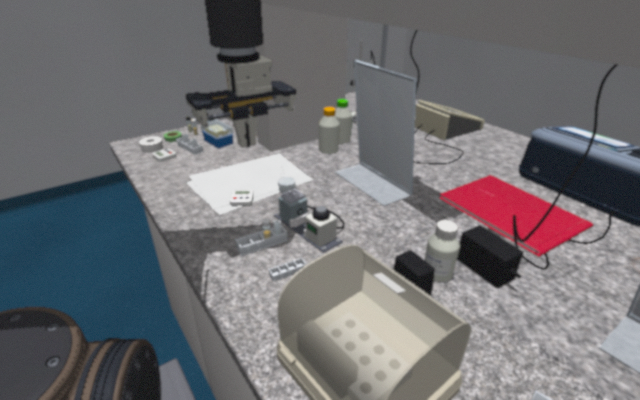

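The wrist view shows the rack at (271–365, 138–167), parallel to the closed fingers, with the cuvette (284,152), vial (305,153), and the gate at the left. I'll measure them from this picture as a cross-check.

```bash
cat >> h.py <<'E'
from scipy.spatial.transform import Rotation as Rot
def wshot():
    o=telemetry.get_obs();s=vision.snapshot("wrist")
    T=np.eye(4);T[:3,:3]=Rot.from_euler("xyz",o["orientation"],degrees=True).as_matrix();T[:3,3]=o["tool_pos"]
    s["W"]=T@s["tool_from_camera"];return s,o
def wat(s,uv,z):
    K=s["mtx"];x=(uv[0]-K[0,2])/K[0,0];y=(uv[1]-K[1,2])/K[1,1];r=np.hypot(x,y)
    d=np.array([x/r*np.sin(r),y/r*np.sin(r),np.cos(r)]);d=s["W"][:3,:3]@d;o=s["W"][:3,3]
    return o+d*(z-o[2])/d[2]
def wproj(s,p):
    c=np.linalg.inv(s["W"])@np.append(p,1);r=np.arctan2(np.hypot(c[0],c[1]),c[2]);k=r/np.hypot(c[0],c[1]);K=s["mtx"]
    return np.array([K[0,0]*c[0]*k+K[0,2],K[1,1]*c[1]*k+K[1,2]])
E
python3 - <<'E'
from h import *
s,o=wshot()
crop(s,150,60,390,240,3,"w1.png")
for k,z in dict(light_gate=0,beam=.036,slot_mouth=0,rack=0,vial=.004,cuvette=.004,read_button_top=.083).items():
    print(k,[(np.round(q["xy"],1).tolist(),round(q["conf"],2),wat(s,q["xy"],z).round(4).tolist()) for q in place_of(k,s)[:2]])
E
```

```text
light_gate [([224.3, 152.9], 0.63, [0.5173, 0.3335, 0.0])]
beam [([217.4, 156.1], 0.78, [0.515, 0.3337, 0.036])]
slot_mouth [([244.6, 150.1], 0.74, [0.49, 0.3329, 0.0])]
rack [([313.8, 150.2], 0.89, [0.4029, 0.3412, 0.0]), ([309.3, 64.4], 0.81, [0.3999, 0.2336, 0.0])]
vial [([306.5, 148.7], 0.72, [0.4117, 0.3382, 0.004])]
cuvette [([285.2, 151.0], 0.56, [0.4381, 0.3388, 0.004])]
read_button_top [([191.0, 114.2], 0.79, [0.5226, 0.2835, 0.083]), ([242.4, 150.0], 0.3, [0.472, 0.3266, 0.083])]
```

View pics/w1.png

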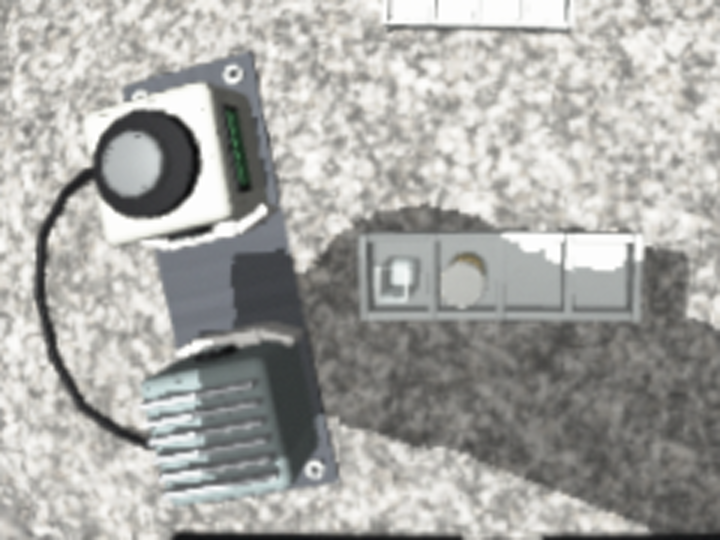

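Run:
```python
from h import *
s,o=wshot()
f=lambda u,v,z: wat(s,(150+u/3,60+v/3),z)
r=[f(*p,.025) for p in((361,234),(643,234),(640,320),(362,320))]
print(np.round(r,4)[:,:2].tolist(),np.mean(r,0))
d=r[0]+r[3]-r[1]-r[2];print(np.degrees(np.arctan2(d[1],d[0])),np.linalg.norm(d)/2)
a,b=f(250,52,.002),f(339,484,.002);d=b-a;print("foot",a,b,np.linalg.norm(d),np.degrees(np.arctan2(-d[0],d[1])))
th=np.arctan2(-d[0],d[1]);print("origin",(a+b)/2+.03*np.array([np.cos(th),np.sin(th),0]))
print("vial", f(463,283,.061), "btn",f(133,160,.083), o["tool_pos"])
```

```text
[[0.4513, 0.3201], [0.3425, 0.3285], [0.3455, 0.3623], [0.4544, 0.3538]] [0.39841692 0.34118995 0.025     ]
-4.4270900082798095 0.10917538905636782
foot [0.49479583 0.23917341 0.002     ] [0.47652521 0.42788664 0.002     ] 0.18959561849102327 5.529959496408712
origin [0.5155209  0.33642101 0.002     ]
vial [0.41177304 0.33899984 0.061     ] btn [0.5184261  0.28331392 0.083     ] [0.40212289 0.37738467 0.20716381]
```

```bash
python3 -m handwheel '[[[0,0,0.03,0,1],[0,0,0.03,0,1],[0,0,0.03,0,1],[0,0,0.03,0,1],[0,0,0.03,0,1],[0,0,0.016,0,1],[0,0,0.008,0,1],[0,0,0,0,1],[0,0,0,0,1]]]'
python3 - <<'E'
from h import *
s,o=wshot();crop(s,120,0,440,260,2.5,"w2.png");print(o["tool_pos"],o["orientation"],o["force"])
E
```

```text
clock: 4.52
tool_pos: [0.4027, 0.3774, 0.0337]
orientation: [-180.0, -0.0, -94.5]
force: [0.7, 0.1, 0.3]
opening: 0.0001
[0.40267931 0.37740593 0.03370939] [-1.79981739e+02 -4.29769001e-03 -9.44578137e+01] [0.74467885 0.12821845 0.28040998]
```

View pics/w2.png

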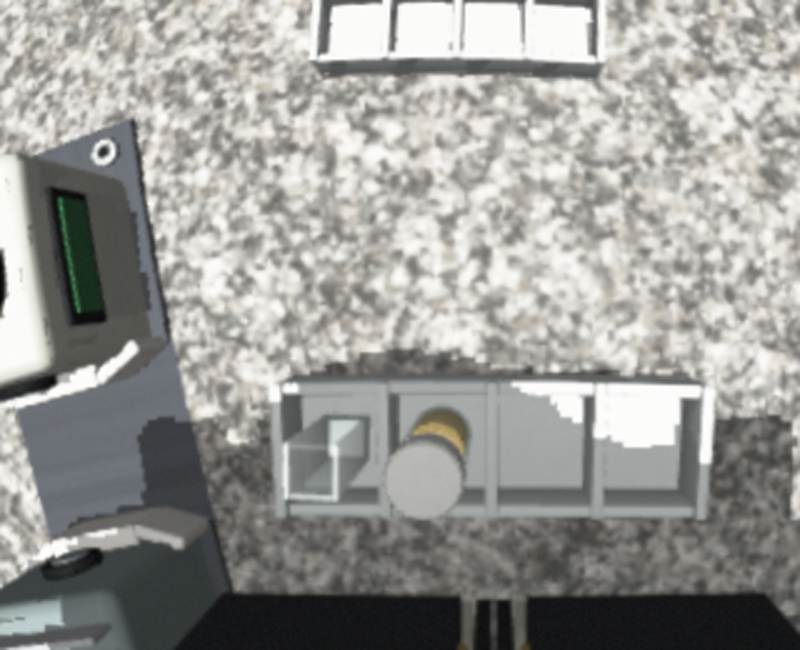

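```bash
python3 -m handwheel '[[[0,0,0,0,0.6],[0,0,0,0,0.6],[0,0,0,0,0.6],[0,0,0,0,0.6],[0,0,0,0,0.6],[0,0,0,0,0.6]]]'
python3 - <<'E'
from h import *
s,o=wshot();crop(s,160,120,480,360,2.5,"w3.png");print(o["opening"])
E
```

```text
clock: 5.07
tool_pos: [0.4024, 0.3771, 0.0335]
orientation: [-180.0, 0.0, -94.5]
force: [0.1, -0.2, -1.0]
opening: 0.0328
0.03277541077437334
```

View pics/w3.png

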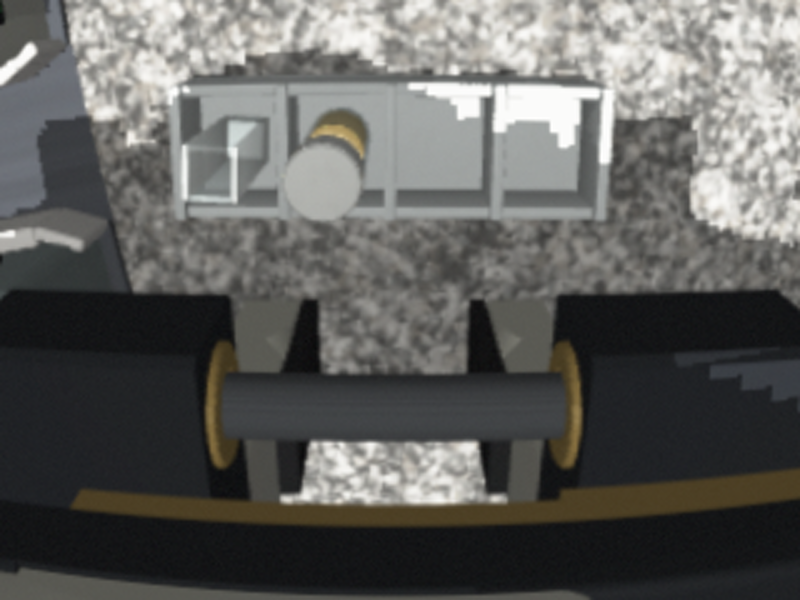

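The fingers now stand about 33 mm apart, both facing the rack's left side: front edges at crop row 300 and the rack wall at row 218. I'll do the lateral push with a slow turn.

```bash
python3 -m handwheel '[[[0.0018,0,0,0,0.6],[0.0018,0,0,0,0.6],[0.0018,0,0,0,0.6],[0.0018,0,0,0,0.6],[0.0015,0.0003,0,-0.0145,0.6],[0.0015,0.0003,0,-0.0145,0.6],[0.0015,0.0003,0,-0.0145,0.6],[0.0015,0.0003,0,-0.0145,0.6],[0.0015,0.0003,0,-0.0145,0.6],[0.0015,0.0003,0,-0.0145,0.6],[0.0015,0.0003,0,-0.0145,0.6],[0.0015,0.0003,0,-0.0145,0.6],[0,0,0,0,0.6]]]'
python3 - <<'E'
from h import *
s,o=wshot();crop(s,100,0,500,300,2,"w4.png");print(o["tool_pos"],o["force"])
E
```

```text
clock: 6.2
tool_pos: [0.399, 0.3576, 0.0333]
orientation: [180.0, -0.0, -87.8]
force: [0.1, 0.1, 0.8]
opening: 0.0349
[0.39900471 0.35757801 0.03326232] [0.14812792 0.07541404 0.78626694]
```

View pics/w4.png

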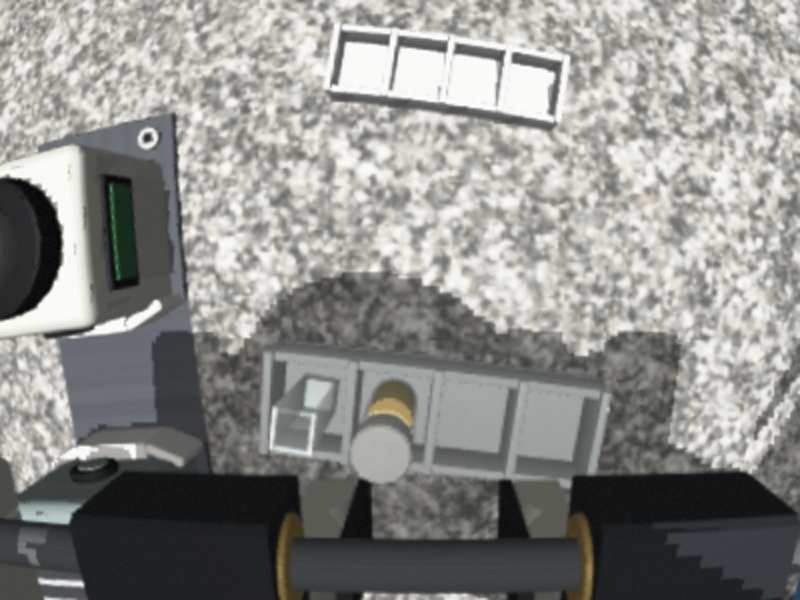

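Run:
```python
from h import *
s,o=wshot()
f=lambda u,v,z: wat(s,(100+u/2,v/2),z)
r=[f(*p,.025) for p in((263,348),(610,380),(600,478),(262,452))]
print(np.round(r,4)[:,:2].tolist(),np.mean(r,0))
d=r[0]+r[3]-r[1]-r[2];print(np.degrees(np.arctan2(d[1],d[0])),np.linalg.norm(d)/2)
a,b=f(175,115,.002),f(210,470,.002);d=b-a;print(a,b,np.degrees(np.arctan2(-d[0],d[1])))
```

```text
[[0.4533, 0.319], [0.3443, 0.3251], [0.3438, 0.3582], [0.4549, 0.3533]] [0.3990779  0.33888727 0.025     ]
-2.848808910376083 0.11017605541760314
[0.49405665 0.23940446 0.002     ] [0.48267093 0.37000788 0.002     ] 4.982324801473355
```

Run:
```python
from h import *
s,o=wshot()
T=s["W"]@np.linalg.inv(s["tool_from_camera"])
for z in(.017,.005,-.01):
  for x in(.0,.0095,):
    print(z,x,[((wproj(s,(T@[x,y,z,1])[:3])-[100,0])*2).round().tolist() for y in(-.037,-.0165,.0165,.037)])
crop(s,220,180,420,290,4,"w5.png")
```

```text
0.017 0.0 [[323.0, 462.0], [383.0, 463.0], [482.0, 463.0], [542.0, 462.0]]
0.017 0.0095 [[322.0, 435.0], [383.0, 436.0], [483.0, 436.0], [544.0, 435.0]]
0.005 0.0 [[317.0, 475.0], [381.0, 476.0], [485.0, 476.0], [548.0, 475.0]]
0.005 0.0095 [[315.0, 447.0], [380.0, 448.0], [486.0, 448.0], [550.0, 447.0]]
-0.01 0.0 [[308.0, 494.0], [376.0, 495.0], [489.0, 495.0], [557.0, 494.0]]
-0.01 0.0095 [[306.0, 464.0], [375.0, 464.0], [490.0, 464.0], [559.0, 464.0]]
```

View pics/w5.png

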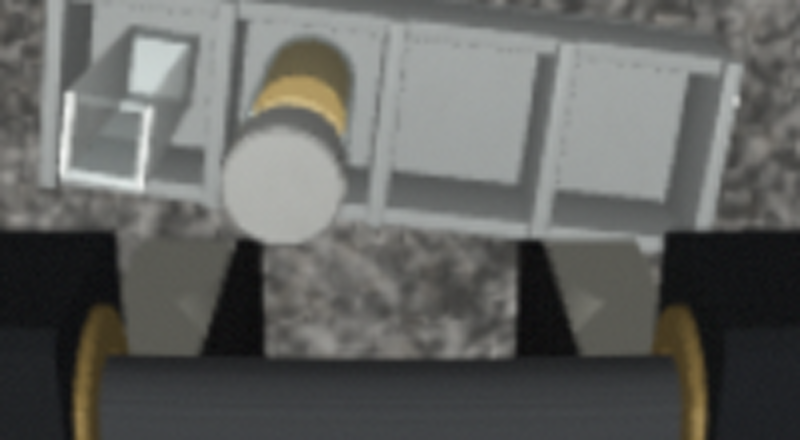

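The rear finger has just touched and turned the rack to -2.8°. The contact sits about 8 mm further back than the pad width suggested, so I'll go by the pictures. Continuing the push.

```bash
python3 -m handwheel '[[[0.0013,0.0001,0,-0.0055,0.6],[0.0013,0.0001,0,-0.0055,0.6],[0.0013,0.0001,0,-0.0055,0.6],[0.0013,0.0001,0,-0.0055,0.6],[0.0013,0,0,-0.0055,0.6],[0.0013,0,0,-0.0055,0.6],[0.0013,0,0,-0.0055,0.6],[0.0013,0,0,-0.0055,0.6],[0.0013,0,0,-0.0055,0.6],[0,0,0,0,0.6]]]'
python3 - <<'E'
from h import *
s,o=wshot();crop(s,100,0,500,300,2,"w6.png");print(o["tool_pos"],o["orientation"],o["force"])
s=vision.snapshot("scene");crop(s,200,160,360,280,5,"s6.png")
E
```

```text
clock: 7.18
tool_pos: [0.3994, 0.3459, 0.0333]
orientation: [180.0, -0.0, -85.0]
force: [0.2, 0.7, 1.0]
opening: 0.0351
[0.39940087 0.34593653 0.03327499] [ 1.79996390e+02 -3.13328743e-03 -8.49810832e+01] [0.22464469 0.67607837 0.99237505]
```

View pics/w6.png

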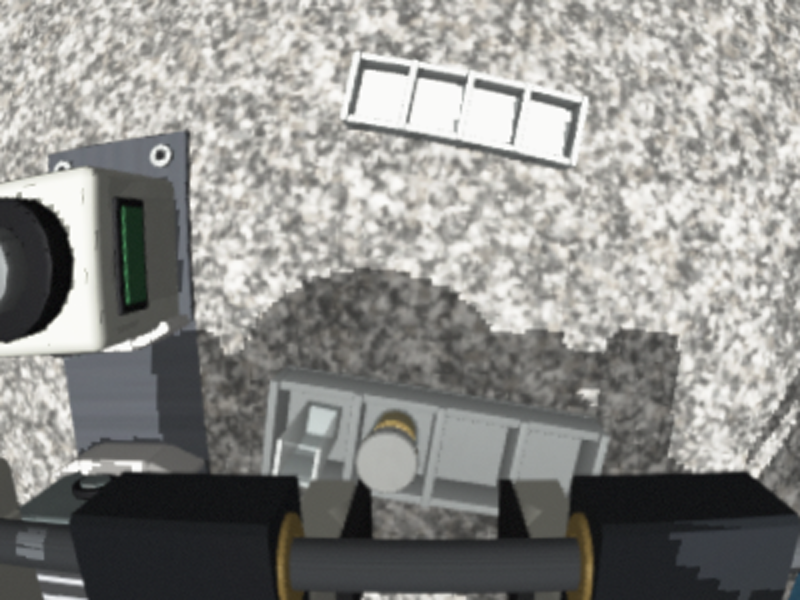

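View pics/s6.png

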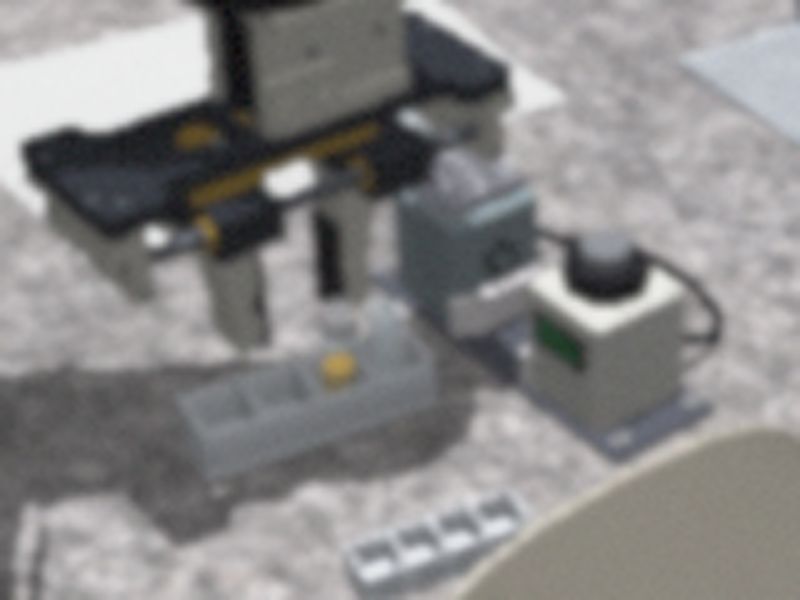

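Run:
```python
from h import *
s=vision.snapshot("scene");o=telemetry.get_obs()
R=Rot.from_euler("xyz",o["orientation"],degrees=True).as_matrix()
for y in(-.037,-.0175,.0175,.037):
  for x in (-.0095,.0095): print(y,x,((proj(s,o["tool_pos"]+R@[x,y,.017])-[200,160])*5).round())
s,o=wshot()
f=lambda u,v,z: wat(s,(100+u/2,v/2),z)
r=[f(*p,.025) for p in((272,370),(608,435))]
print(np.round(r,4)); d=r[0]-r[1];print(np.degrees(np.arctan2(d[1],d[0])))
for k in("rack","vial","cuvette"):
    print(k,[(np.round(q["xy"],1).tolist(),round(q["conf"],2),wat(s,q["xy"],0.002).round(4).tolist()) for q in place_of(k,s)[:2]])
```

```text
-0.037 -0.0095 [355. 346.]
-0.037 0.0095 [378. 365.]
-0.0175 -0.0095 [319. 362.]
-0.0175 0.0095 [342. 382.]
0.0175 -0.0095 [253. 392.]
0.0175 0.0095 [276. 412.]
0.037 -0.0095 [215. 409.]
0.037 0.0095 [237. 430.]
[[0.4524 0.317  0.025 ]
 [0.3441 0.329  0.025 ]]
-6.309662847903561
rack [([333.0, 59.4], 0.67, [0.3984, 0.2313, 0.002]), ([315.3, 219.9], 0.59, [0.4005, 0.343, 0.002])]
vial []
cuvette [([261.0, 211.1], 0.66, [0.4395, 0.3399, 0.002])]
```

Run:
```python
from h import *
s=vision.snapshot("scene");crop(s,220,195,300,255,10,"s7.png")
for z in (.016,.025,.035,.045): print(z,at(s,(200+240/5,160+347/5),z).round(4),at(s,(200+330/5,160+298/5),z).round(4))
t=vision.snapshot("top");crop(t,220,160,380,280,5,"t7.png")
```

```text
0.016 [0.3916 0.3883 0.016 ] [0.4448 0.4001 0.016 ]
0.025 [0.3868 0.3766 0.025 ] [0.439  0.3882 0.025 ]
0.035 [0.3813 0.3637 0.035 ] [0.4326 0.3751 0.035 ]
0.045 [0.3759 0.3507 0.045 ] [0.4262 0.3619 0.045 ]
```

View pics/s7.png

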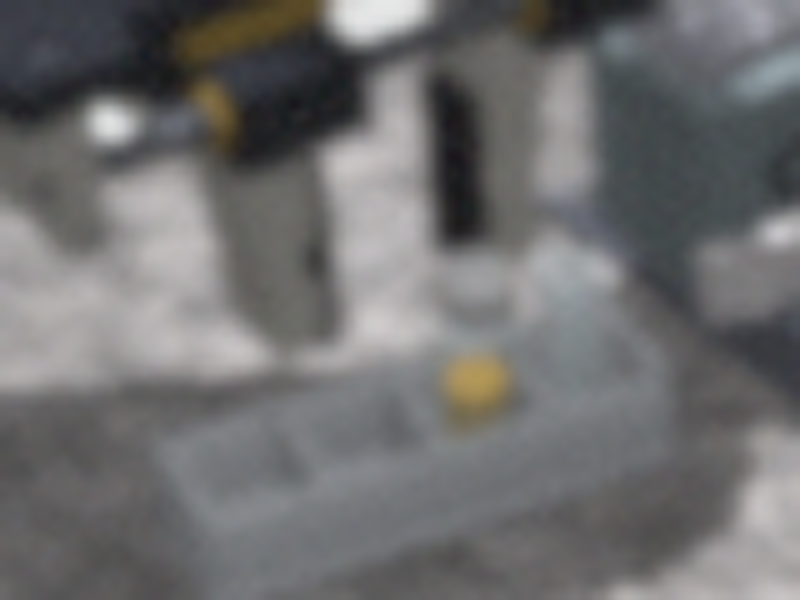

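View pics/t7.png

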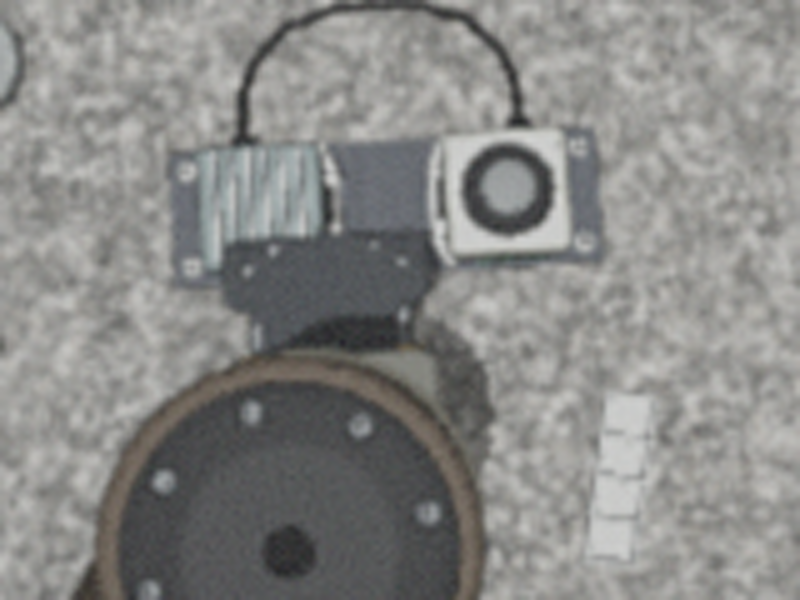

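The scene picture shows the fingertips at about z = 0.05, not 0.016. They sit about 20 mm behind the reported TCP rather than 17 mm ahead, and the wrist picture says the same. So nothing has touched the rack, and the fingers are near the vial's height. I'll back off straight away before anything else.

```bash
python3 -m handwheel '[[[-0.006,0,0,0,0.6],[-0.006,0,0,0,0.6],[-0.008,0,0,0,0.6],[-0.01,0,0,0,0.6],[-0.01,0,0,0,0.6],[0,0,0,0,0.6]]]'
python3 - <<'E'
from h import *
s,o=wshot();cv2.imwrite("pics/w8.png",s["color"][:,:,::-1]);print(o["tool_pos"],o["orientation"],o["force"])
s=vision.snapshot("scene");crop(s,200,160,360,280,5,"s8.png")
E
```

```text
clock: 8.13
tool_pos: [0.3961, 0.3887, 0.0333]
orientation: [-179.9, 0.0, -84.9]
force: [0.7, 1.0, 0.1]
opening: 0.0348
[0.39611181 0.38867952 0.03332646] [-1.79949799e+02  4.84491202e-02 -8.49191618e+01] [0.6690522  1.03013703 0.0559952 ]
```

View pics/w8.png

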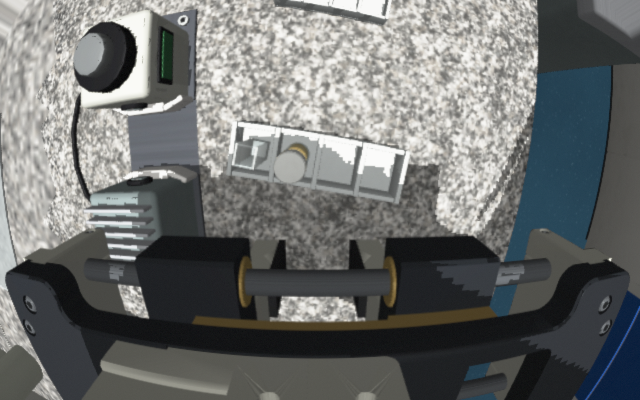

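View pics/s8.png

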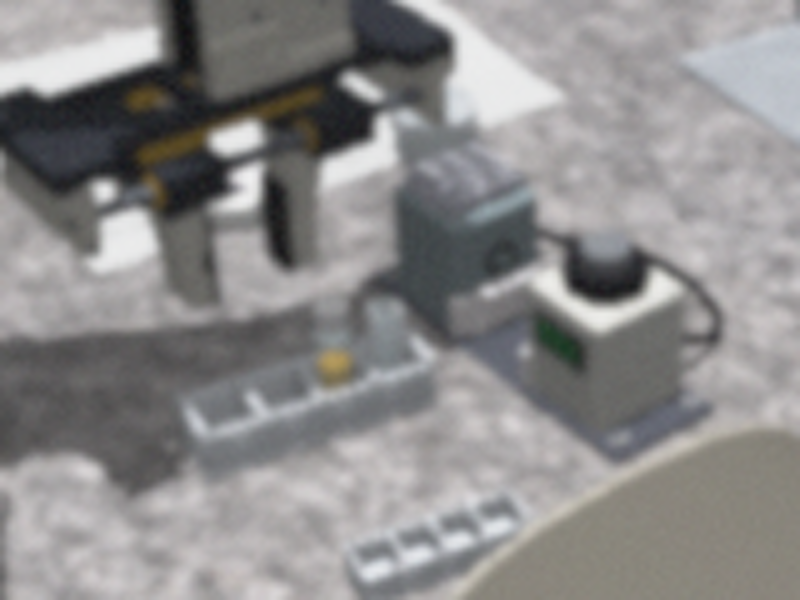

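The vial and cuvette stand upright and the rack is where it was. Before descending I'll pin down the tip height, by triangulating the fingertip corners.

Run:
```python
from h import *
s,o=wshot();sc=vision.snapshot("scene")
crop(s,220,210,420,330,4,"w9.png");crop(sc,200,170,300,245,8,"s9.png")
print(o["tool_pos"])
```

```text
[0.39567815 0.38671663 0.03303114]
```

View pics/w9.png

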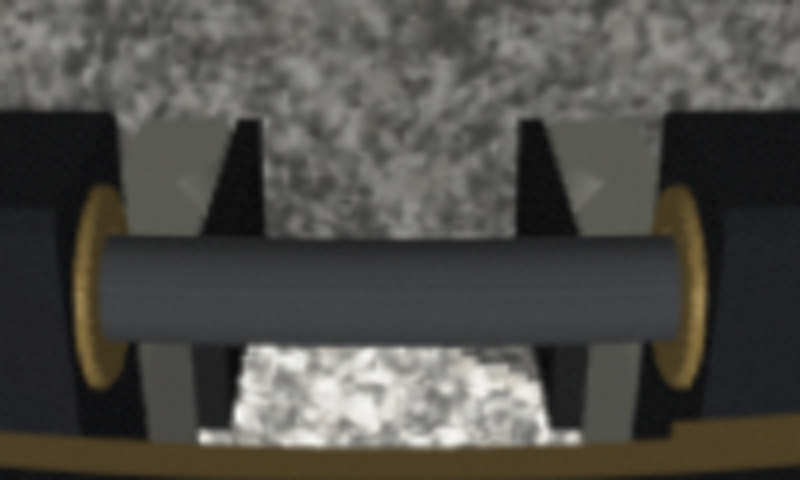

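View pics/s9.png

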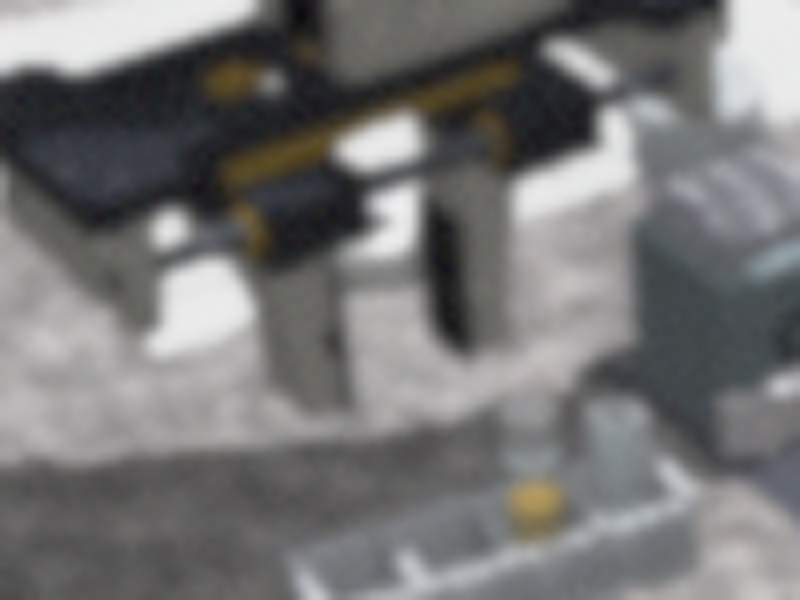

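Run:
```python
from h import *
sc=vision.snapshot("scene");o=telemetry.get_obs()
for uv in((236.25,220.6),(243.1,220.6),(258.1,214)):
    a,d=ray(sc,uv); k=(.377-a[1])/d[1]; print((a+k*d).round(4))
s,o=wshot();T=s["W"]@np.linalg.inv(s["tool_from_camera"]);Ti=np.linalg.inv(T)
for z in(.016,.03,.04,.05,.06,.07):
    p,q=wat(s,(285.5,239.5),z),wat(s,(349.5,239.5),z); print(z,np.linalg.norm(p-q).round(4),(Ti@np.append(p,1)).round(4))
```

```text
[0.3618 0.377  0.0586]
[0.3776 0.377  0.0525]
[0.415 0.377 0.056]
0.016 0.0433 [-0.006  -0.0209  0.0171  1.    ]
0.03 0.0402 [-4.00e-04 -1.94e-02  3.10e-03  1.00e+00]
0.04 0.038 [ 0.0037 -0.0183 -0.0069  1.    ]
0.05 0.0358 [ 0.0077 -0.0172 -0.0169  1.    ]
0.06 0.0335 [ 0.0117 -0.0161 -0.0269  1.    ]
0.07 0.0313 [ 0.0157 -0.0151 -0.0369  1.    ]
```

Both views agree: the tips are at about tool z = -0.021 (world 0.054), roughly 38 mm short of the stated length. So for the tips to be low, the gripper body comes down to about z = 0.04–0.05, below the vial's top. The body must then never be over the vial or cuvette, which means pushing only from the rear end or the rear part of the side.

New plan:
1. Push from behind, angled to the right, with two fingers on the rear face.
2. Turn the rack straight with a rear-side nudge.
3. Push it in straight.

Raising and moving behind the rack.

```bash
python3 -m handwheel '[[[0,0,-0.03,0,0.85],[0,0,-0.03,0,0.85],[0,0,-0.03,0,0.85],[0,0,0,-0.117,0.85],[0,0,0,-0.117,0.85],[0,0,0,-0.117,0.85],[0,0,0,-0.117,0.85],[0,0,0,-0.117,0.85],[0,0,0,-0.117,0.85],[0,0,0,-0.117,0.85],[0,0,0,-0.117,0.85],[0,0,0,-0.117,0.85],[0,0,0,-0.117,0.85],[0,0,0,-0.117,0.85],[0,0,0,-0.117,0.85],[-0.0331,0.021,0,0,0.85],[-0.0331,0.021,0,0,0.85],[0,0,0,0,0.85],[0,0,0,0,0.85]]]'
python3 - <<'E'
from h import *
s,o=wshot();cv2.imwrite("pics/w10.png",s["color"][:,:,::-1]);print(o["tool_pos"],o["orientation"],o["opening"])
for k,z in dict(light_gate=0,beam=.036,slot_mouth=0,rack=0,vial=.004,cuvette=.004,read_button_top=.083).items():
    print(k,[(np.round(q["xy"],1).tolist(),round(q["conf"],2),wat(s,q["xy"],z).round(4).tolist()) for q in place_of(k,s)[:2]])
E
```

```text
clock: 10.02
tool_pos: [0.3255, 0.3483, 0.1238]
orientation: [-180.0, -0.0, -4.5]
force: [0.8, 0.3, 1.4]
opening: 0.0133
[0.32546856 0.34833942 0.1237529 ] [-1.79957401e+02 -3.36976811e-03 -4.48257001e+00] 0.013257662920524306
light_gate [([314.8, 1.1], 0.62, [0.5203, 0.3361, 0.0])]
beam []
slot_mouth [([318.6, 30.3], 0.88, [0.4882, 0.335, 0.0]), ([134.0, 102.3], 0.47, [0.4447, 0.538, 0.0])]
rack [([317.1, 122.8], 0.71, [0.3961, 0.3436, 0.0]), ([432.3, 117.0], 0.61, [0.3968, 0.2276, 0.0])]
vial [([321.7, 102.2], 0.61, [0.4155, 0.3377, 0.004])]
cuvette [([321.4, 78.3], 0.7, [0.4386, 0.3362, 0.004])]
read_button_top [([319.0, 34.3], 0.49, [0.4602, 0.3372, 0.083])]
```

View pics/w10.png

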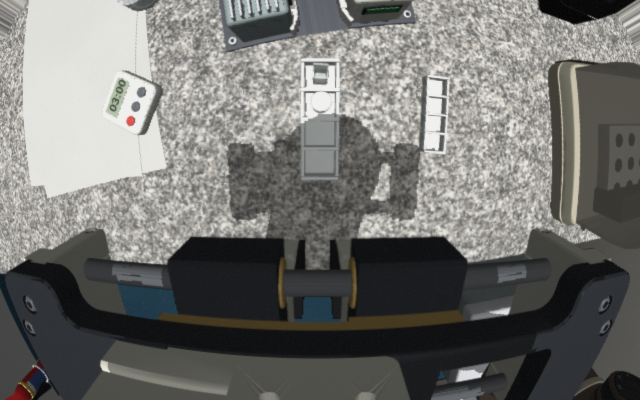

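The wrist view shows the rack straight ahead (301–340, 59–180), the slot at (318,30), and the closed fingers behind the rack's rear end. Descending part of the way and checking the tip height again.

```bash
python3 -m handwheel '[[[0,0,0.025,0,0.85],[0,0,0.025,0,0.85],[0,0,0.025,0,0.85],[0,0,0.022,0,0.85],[0,0,0,0,0.85],[0,0,0,0,0.85]]]'
python3 - <<'E'
from h import *
s,o=wshot();crop(s,200,0,520,240,2.5,"w11.png");print(o["tool_pos"],o["force"])
s=vision.snapshot("scene");crop(s,170,180,290,270,6,"s11.png")
E
```

```text
clock: 10.92
tool_pos: [0.3266, 0.3487, 0.0255]
orientation: [179.8, 0.0, -4.6]
force: [0.4, -0.2, -0.1]
opening: 0.0133
[0.3265743  0.34865929 0.02554264] [ 0.44744572 -0.1644766  -0.07115646]
```

View pics/s11.png

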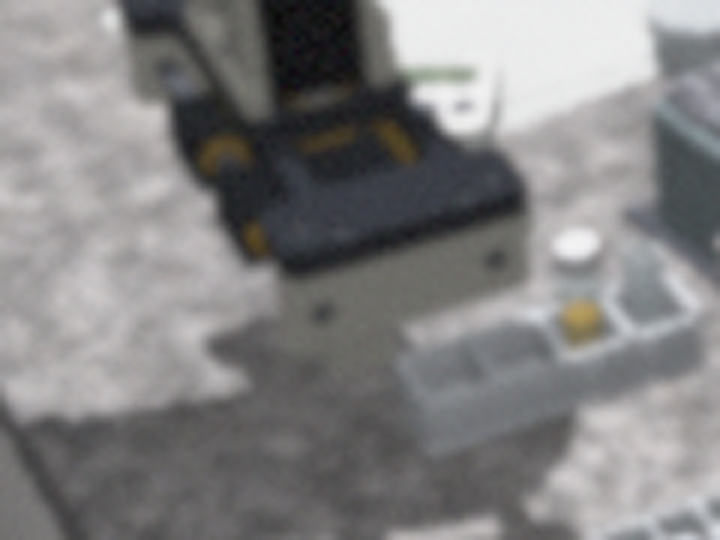

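View pics/w11.png

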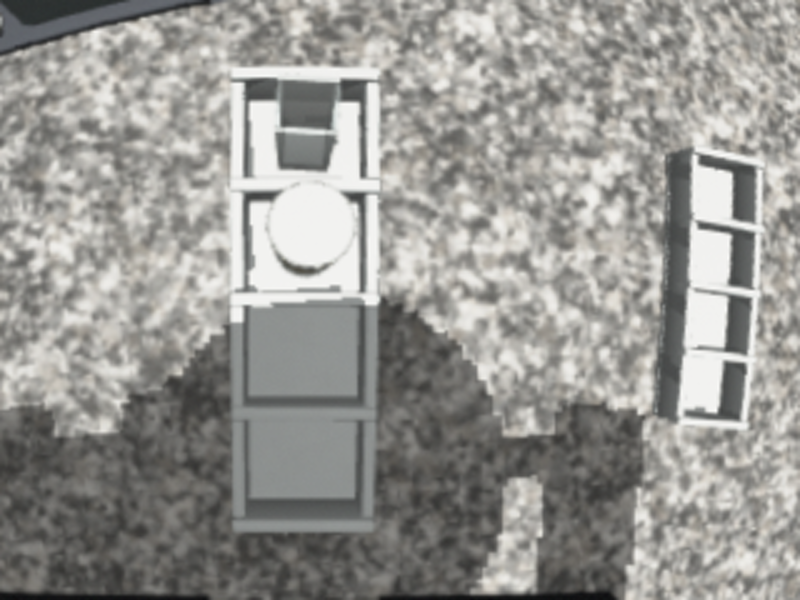

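Run:
```python
from h import *
sc=vision.snapshot("scene");o=telemetry.get_obs()
# earlier pose tool (.3957,.3867,.033) yaw -84.9 : plate at tool y=+.0965
R=Rot.from_euler("xyz",[180,0,-84.9],degrees=True).as_matrix();t=np.array([.3957,.3867,.033])
for n,uv in(("plate front-bottom",(200+155/8,170+348/8)),("plate rear-top",(200+10/8,170+205/8))):
    a,d=ray(sc,uv); nrm=R[:,1]; k=((t+R@[0,.0965,0]-a)@nrm)/(d@nrm); print(n,(R.T@(a+k*d-t)).round(4))
# now: right plate at tool y=+.0965
R=Rot.from_euler("xyz",o["orientation"],degrees=True).as_matrix();t=o["tool_pos"]
for uv in((525,275),(525,205),(285,268),(400,350),(320,312)):
    a,d=ray(sc,(170+uv[0]/6,180+uv[1]/6)); nrm=R[:,1]; k=((t+R@[0,.0965,0]-a)@nrm)/(d@nrm); print(uv,(a+k*d).round(4),(R.T@(a+k*d-t)).round(4))
```

```text
plate front-bottom [ 0.0664  0.0965 -0.1012]
plate rear-top [-0.0091  0.0965 -0.1056]
(525, 275) [0.3539 0.2514 0.1218] [ 0.0346  0.0965 -0.0944]
(525, 205) [0.3559 0.2512 0.1473] [ 0.0366  0.0965 -0.1199]
(285, 268) [0.2811 0.2572 0.1501] [-0.0384  0.0965 -0.1227]
(400, 350) [0.3118 0.2548 0.1085] [-0.0077  0.0965 -0.0811]
(320, 312) [0.2893 0.2565 0.1312] [-0.0302  0.0965 -0.1038]
```

Run:
```python
from h import *
sc=vision.snapshot("scene")
R=Rot.from_euler("xyz",[180,0,-84.9],degrees=True).as_matrix();t=np.array([.3957,.3867,.033])
for n,x,uv in(("tip",.0095,(300,405)),("junction",.0095,(300,252)),("junction2",.025,(300,252)),("r tip",.0095,(465,352)),("r pad top",.0095,(430,190)),("blockR bottom",.025,(595,140)),("blockL bl",.025,(275,262)),("blockL br",.025,(365,225))):
    a,d=ray(sc,(200+uv[0]/8,170+uv[1]/8)); nrm=R[:,0]; k=((t+R@[x,0,0]-a)@nrm)/(d@nrm); print(n,x,(R.T@(a+k*d-t)).round(4))
```

```text
tip 0.0095 [ 0.0095  0.033  -0.0264]
junction 0.0095 [ 0.0095  0.0277 -0.0735]
junction2 0.025 [ 0.025   0.0354 -0.084 ]
r tip 0.0095 [ 0.0095 -0.0195 -0.0216]
r pad top 0.0095 [ 0.0095 -0.013  -0.0773]
blockR bottom 0.025 [ 0.025  -0.0571 -0.0839]
blockL bl 0.025 [ 0.025   0.0428 -0.0838]
blockL br 0.025 [ 0.025   0.0159 -0.0847]
```

The gripper body also measures 38 mm further back than stated, so tip-to-body distance is the stated 66 mm and it's only the TCP that is offset. With tips at 0.010 the blocks are at about 0.072, clear of the vial's 0.062. So the flat two-finger side push works after all, as long as I descend 38 mm lower. I'll keep the tool 18 mm toward the rear so the body stays clear of the lamp.

```bash
python3 -m handwheel '[[[0,0,-0.03,0,0.75],[0,0,-0.03,0,0.75],[0,0,-0.02,0,0.75],[0,0,0,0.112,0.75],[0,0,0,0.112,0.75],[0,0,0,0.112,0.75],[0,0,0,0.112,0.75],[0,0,0,0.112,0.75],[0,0,0,0.112,0.75],[0,0,0,0.112,0.75],[0,0,0,0.112,0.75],[0,0,0,0.112,0.75],[0,0,0,0.112,0.75],[0,0,0,0.112,0.75],[0,0,0,0.112,0.75],[0,0,0,0.112,0.75],[0,0,0,0.112,0.75],[-0.0164,-0.027,0,0,0.75],[-0.0164,-0.027,0,0,0.75],[0,0,0,0,0.75]]]'
python3 - <<'E'
from h import *
s,o=wshot();crop(s,120,60,440,300,2.5,"w12.png");print(o["tool_pos"],o["orientation"],o["opening"])
for k,z in dict(light_gate=0,beam=.036,slot_mouth=0,rack=0,vial=.004,cuvette=.004,read_button_top=.083).items():
    print(k,[(np.round(q["xy"],1).tolist(),round(q["conf"],2),wat(s,q["xy"],z).round(4).tolist()) for q in place_of(k,s)[:2]])
E
```

```text
clock: 12.78
tool_pos: [0.3869, 0.3813, 0.1079]
orientation: [-179.8, 0.2, -94.4]
force: [0.6, 0.1, 0.9]
opening: 0.0222
[0.38691771 0.38130163 0.10787956] [-179.83254332    0.20073951  -94.3662964 ] 0.022206063299133456
light_gate [([181.6, 161.3], 0.68, [0.517, 0.3337, 0.0])]
beam [([168.3, 167.0], 0.56, [0.5139, 0.334, 0.036])]
slot_mouth [([205.3, 155.6], 0.9, [0.4907, 0.3311, -0.0])]
rack [([291.2, 40.8], 0.71, [0.3988, 0.2322, 0.0]), ([297.3, 157.7], 0.59, [0.4019, 0.3419, 0.0])]
vial [([283.7, 155.0], 0.76, [0.4138, 0.3379, 0.004])]
cuvette [([259.0, 155.6], 0.64, [0.4367, 0.3363, 0.004])]
read_button_top [([126.3, 111.3], 0.73, [0.5194, 0.2834, 0.083])]
```

View pics/w12.png

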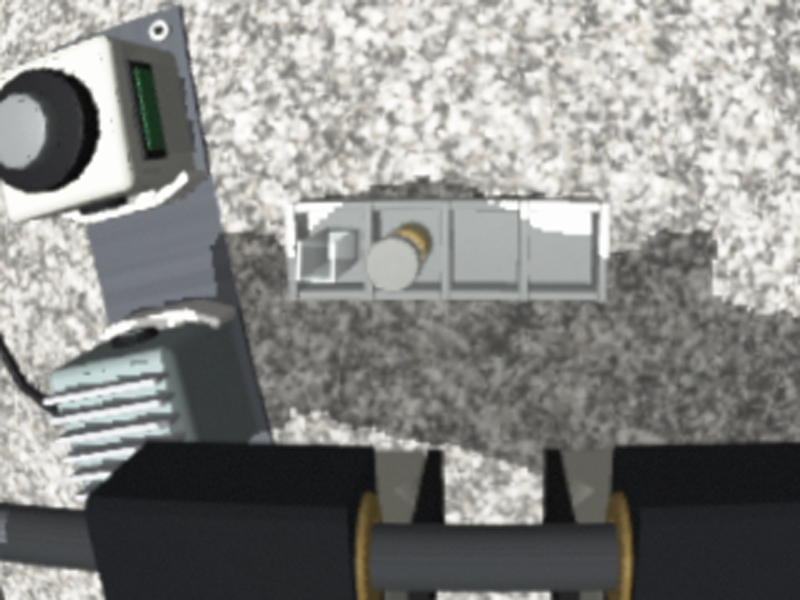

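```bash
python3 -m handwheel '[[[0,0.005,0.03,0,0.75],[0,0,0.03,0,0.75],[0,0,0.03,0,0.75],[0,0,0.014,0,0.75],[0,0,0.008,0,0.75],[0,0,0,0,0.75],[0,0,0,0,0.75]]]'
python3 - <<'E'
from h import *
s,o=wshot();print(o["tool_pos"],o["force"]);crop(s,120,60,440,300,2.5,"w13.png")
s=vision.snapshot("scene");crop(s,200,160,360,280,5,"s13.png")
E
```

```text
clock: 13.77
tool_pos: [0.378, 0.3788, -0.0052]
orientation: [-180.0, 0.0, -94.4]
force: [0.8, 0.5, 0.6]
opening: 0.0221
[ 0.37804976  0.37875938 -0.00521312] [0.75053818 0.46104916 0.62737224]
```

View pics/w13.png

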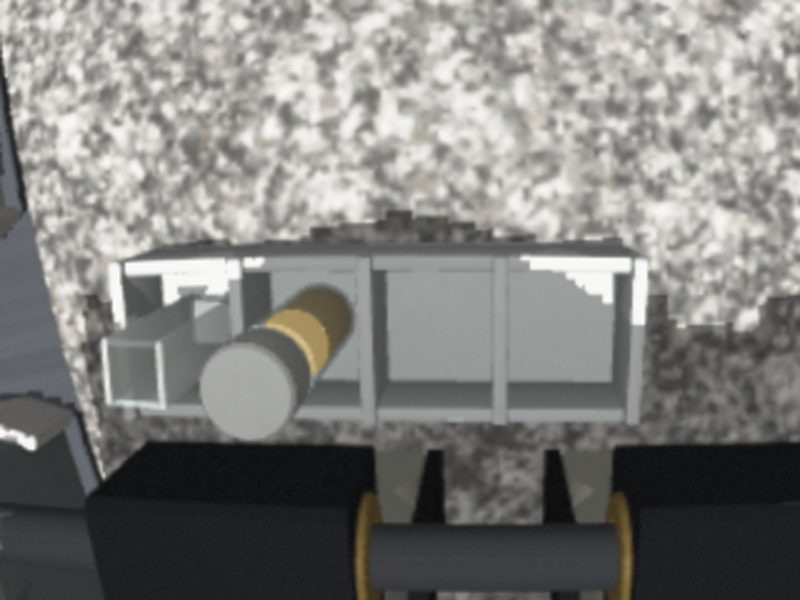

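View pics/s13.png

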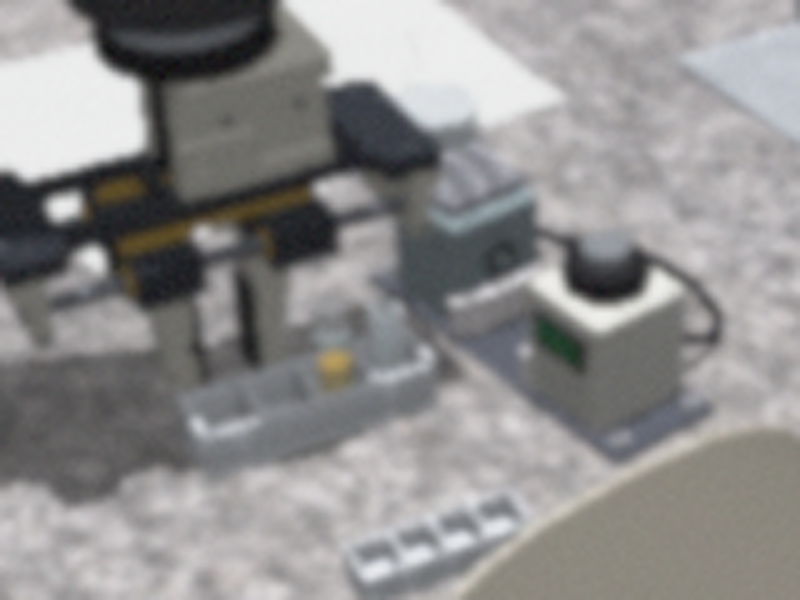

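The fingertips are now low behind the rack's left wall, along its rear half, and clear of the vial. Lowering 4 mm more and doing the aligning push.

```bash
python3 -m handwheel '[[[0.0018,0,0.004,0,0.75],[0.0018,0,0,0,0.75],[0.0018,0,0,0,0.75],[0.0018,0,0,0,0.75],[0.0018,0,0,0,0.75],[0.0015,0,0,0,0.75],[0.0015,0,0,-0.013,0.75],[0.0015,0,0,-0.013,0.75],[0.0015,0,0,-0.013,0.75],[0.0015,0,0,-0.013,0.75],[0.0015,0,0,-0.013,0.75],[0.0015,0,0,-0.013,0.75],[0.0015,0,0,-0.013,0.75],[0,0,0,0,0.75]]]'
python3 - <<'E'
from h import *
s,o=wshot();print(o["tool_pos"],o["force"]);crop(s,120,60,440,300,2.5,"w14.png")
s=vision.snapshot("scene");crop(s,200,160,360,280,5,"s14.png")
E
```

```text
clock: 15.03
tool_pos: [0.3767, 0.3571, -0.0098]
orientation: [180.0, -0.0, -89.1]
force: [-0.1, 0.9, 0.6]
opening: 0.0219
[ 0.37674069  0.35707153 -0.00975151] [-0.14405664  0.89186095  0.61496257]
```

View pics/w14.png

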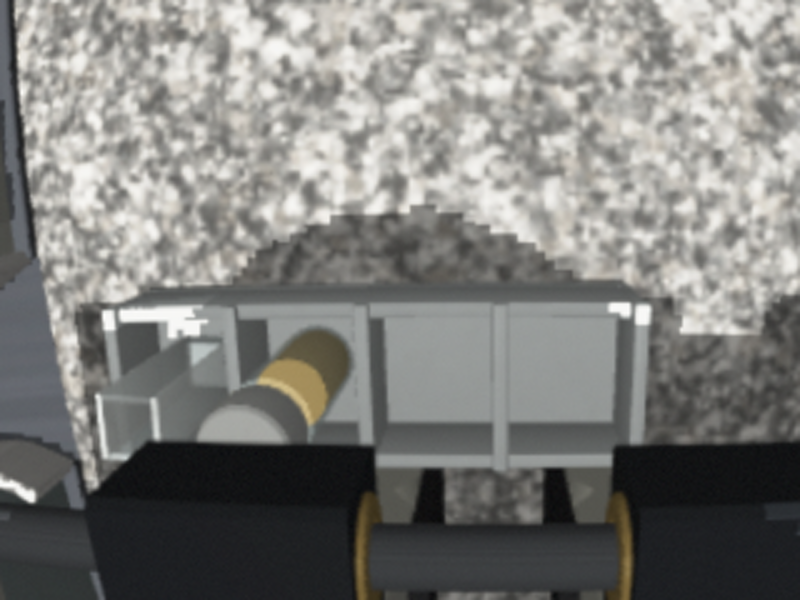

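View pics/s14.png

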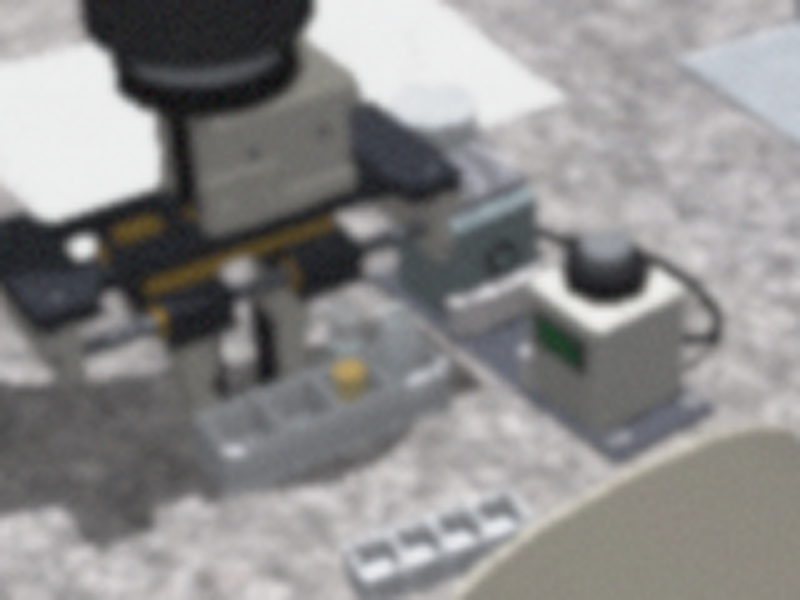

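The rack is now flush on both fingers and follows them, with the vial upright. Finishing the alignment.

```bash
python3 -m handwheel '[[[0.0015,0,0,-0.013,0.75],[0.0015,0,0,-0.013,0.75],[0.0015,0,0,-0.013,0.75],[0.0015,0,0,-0.013,0.75],[0.0015,0,0,-0.013,0.75],[0.0012,0,0,-0.01,0.75],[0,0,0,0,0.75],[0,0,0,0,0.75]]]'
python3 -m handwheel '[[[-0.004,0,0,0,0.75],[-0.01,0,0,0,0.75],[-0.015,0,0,0,0.75],[-0.005,0,-0.03,0,0.75],[0,0,-0.04,0,0.75],[0,0,-0.04,0,0.75],[0,0,0,0,0.75],[0,0,0,0,0.75]]]'
python3 - <<'E'
from h import *
s,o=wshot();print(o["tool_pos"],o["orientation"]);crop(s,120,60,440,300,2.5,"w15.png")
for k,z in dict(light_gate=0,beam=.036,slot_mouth=0,rack=0,vial=.004,cuvette=.004,read_button_top=.083).items():
    print(k,[(np.round(q["xy"],1).tolist(),round(q["conf"],2),wat(s,q["xy"],z).round(4).tolist()) for q in place_of(k,s)[:2]])
E
```

```text
clock: 15.8
tool_pos: [0.3771, 0.3483, -0.0098]
orientation: [180.0, -0.0, -84.9]
force: [0.0, 0.3, -0.2]
opening: 0.0218
clock: 16.47
tool_pos: [0.3749, 0.3858, 0.1032]
orientation: [-179.8, 0.3, -84.8]
force: [-0.3, 0.3, -0.5]
opening: 0.0218
[0.37489327 0.38582064 0.10320393] [-179.81153045    0.29873514  -84.83059931]
light_gate [([175.1, 136.4], 0.93, [0.5167, 0.3358, 0.0]), ([289.5, 135.5], 0.61, [0.4047, 0.3295, 0.0])]
beam [([159.9, 136.2], 0.94, [0.5143, 0.333, 0.036]), ([127.6, 73.1], 0.5, [0.5525, 0.2763, 0.036])]
slot_mouth [([198.4, 133.6], 0.56, [0.4918, 0.3324, 0.0]), ([277.0, 128.5], 0.3, [0.4165, 0.324, 0.0])]
rack [([307.2, 31.0], 0.87, [0.3975, 0.2318, 0.0]), ([288.8, 129.6], 0.75, [0.4058, 0.3242, 0.0])]
vial [([274.3, 129.7], 0.96, [0.4183, 0.325, 0.004])]
cuvette [([244.8, 130.0], 0.95, [0.4453, 0.3269, 0.004])]
read_button_top [([126.5, 74.6], 0.57, [0.5203, 0.2844, 0.083]), ([289.6, 132.4], 0.15, [0.3977, 0.3226, 0.083])]
```

View pics/w15.png

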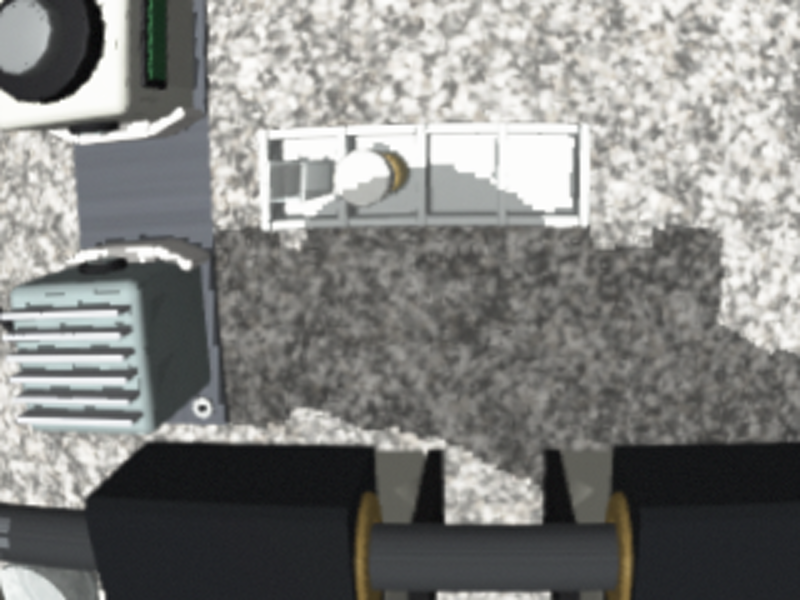

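Run:
```python
from h import *
s,o=wshot()
f=lambda u,v,z: wat(s,(120+u/2.5,60+v/2.5),z)
r=[f(*p,.025) for p in((262,130),(588,124),(586,226),(264,230))]
print(np.round(r,4)[:,:2].tolist(),np.mean(r,0))
d=r[0]+r[3]-r[1]-r[2];print(np.degrees(np.arctan2(d[1],d[0])),np.linalg.norm(d)/2)
a,b=f(207,30,.002),f(226,422,.002);d=b-a;th=np.arctan2(-d[0],d[1]);print(a,b,np.degrees(th))
c=np.mean(r,0)
for g in((.5155,.3345),):
  e=c[:2]-g;t=np.radians(5.3);print("rack in gate",e@[np.cos(t),np.sin(t)],e@[-np.sin(t),np.cos(t)])
# slot centre from shoes' lines at mouth: near ends of shoes
print("shoes",f(187,115,.012),f(195,262,.012))
```

```text
[[0.4564, 0.3073], [0.3501, 0.2977], [0.3474, 0.331], [0.4538, 0.3408]] [0.40190746 0.31922474 0.025     ]
5.192590445285343 0.10676481082067835
[0.48778389 0.27013402 0.002     ] [0.47503795 0.41948832 0.002     ] 4.877820455060499
rack in gate -0.11451788694022595 -0.004717346562174778
shoes [0.4890916  0.30236921 0.012     ] [0.48372239 0.35532884 0.012     ]
```

```bash
python3 -m handwheel '[[[0,0,0,-0.112,0.85],[0,0,0,-0.112,0.85],[0,0,0,-0.112,0.85],[0,0,0,-0.112,0.85],[0,0,0,-0.112,0.85],[0,0,0,-0.112,0.85],[0,0,0,-0.112,0.85],[0,0,0,-0.112,0.85],[0,0,0,-0.112,0.85],[0,0,0,-0.112,0.85],[0,0,0,-0.112,0.85],[0,0,0,-0.112,0.85],[0,0,0,-0.112,0.85],[0,0,0,-0.112,0.85],[-0.0175,0.0222,0,0,0.85],[-0.0175,0.0222,0,0,0.85],[-0.0175,0.0222,0,0,0.85],[0,0,0,0,0.85],[0,0,0,0,0.85]]]'
python3 - <<'E'
from h import *
s,o=wshot();print(o["tool_pos"],o["orientation"]);crop(s,180,0,480,240,2.6,"w16.png")
for k,z in dict(light_gate=0,slot_mouth=0,rack=0,vial=.004,cuvette=.004).items():
    print(k,[(np.round(q["xy"],1).tolist(),round(q["conf"],2),wat(s,q["xy"],z).round(4).tolist()) for q in place_of(k,s)[:2]])
E
```

```text
clock: 18.5
tool_pos: [0.3272, 0.3108, 0.1005]
orientation: [-180.0, -0.0, 5.0]
force: [-0.0, 1.4, 0.2]
opening: 0.0133
[0.32716151 0.3108436  0.100514  ] [-1.79977521e+02 -1.11435447e-02  4.96470070e+00]
light_gate []
slot_mouth [([309.0, 28.0], 0.62, [0.4846, 0.3326, 0.0]), ([311.2, 98.1], 0.53, [0.4196, 0.3249, 0.0])]
rack [([310.0, 118.0], 0.9, [0.4017, 0.3245, 0.0]), ([414.5, 134.6], 0.66, [0.3973, 0.2279, 0.0])]
vial [([312.5, 100.9], 0.72, [0.4169, 0.3235, 0.004])]
cuvette [([311.0, 70.0], 0.78, [0.4444, 0.3272, 0.004])]
```

View pics/w16.png

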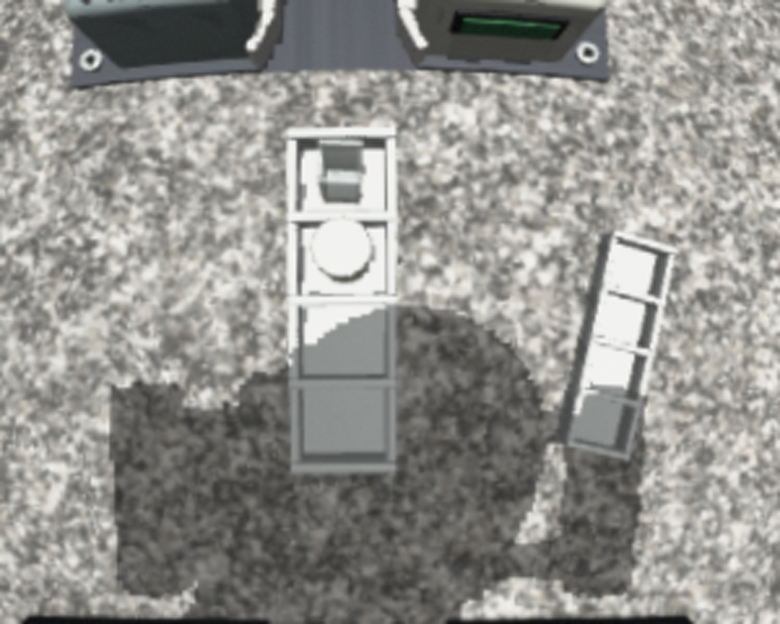

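The rack is now in line with the slot: rack centre column 342, bolt midpoint 340 in the crop. The tool is about 4 mm to the right of the rack's middle. Shifting that and descending behind the rear end.

```bash
python3 -m handwheel '[[[0,-0.0045,0.03,0,0.85],[0,0,0.03,0,0.85],[0,0,0.03,0,0.85],[0,0,0.0135,0,0.85],[0,0,0.006,0,0.85],[0,0,0,0,0.85],[0,0,0,0,0.85]]]'
python3 - <<'E'
from h import *
s,o=wshot();print(o["tool_pos"],o["orientation"],o["force"]);crop(s,180,0,480,250,2.6,"w17.png")
f=lambda u,v,z: wat(s,(180+u/2.6,v/2.6),z)
E
```

```text
clock: 19.38
tool_pos: [0.3275, 0.3167, -0.009]
orientation: [180.0, -0.0, 5.0]
force: [0.2, -0.1, -0.1]
opening: 0.0129
[ 0.32751226  0.31667428 -0.0089988 ] [ 1.79984138e+02 -6.71301317e-03  4.96903347e+00] [ 0.15031356 -0.07669158 -0.10802498]
```

View pics/w17.png

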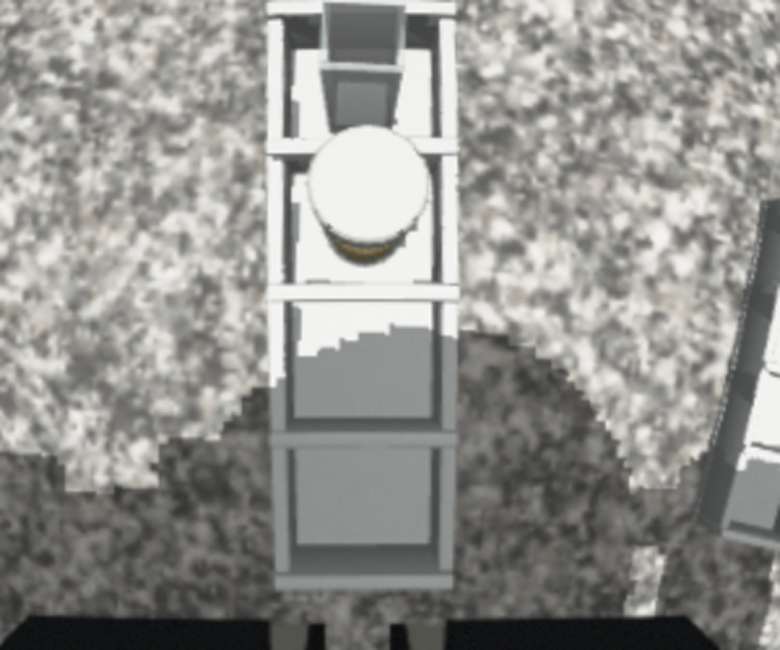

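The fingers sit behind the rear wall, centred within 1–2 mm. Pushing in slowly.

```bash
python3 -m handwheel '[[[0.002,0,0,0,0.85],[0.002,0,0,0,0.85],[0.002,0,0,0,0.85],[0.002,0,0,0,0.85],[0.0015,0,0,0,0.85],[0.0015,0,0,0,0.85],[0.002,0,0,0,0.85],[0.002,0,0,0,0.85],[0.002,0,0,0,0.85],[0.002,0,0,0,0.85],[0.002,0,0,0,0.85],[0.002,0,0,0,0.85],[0.002,0,0,0,0.85],[0.002,0,0,0,0.85],[0.002,0,0,0,0.85],[0.002,0,0,0,0.85],[0.002,0,0,0,0.85],[0.002,0,0,0,0.85],[0,0,0,0,0.85]]]'
python3 - <<'E'
from h import *
s,o=wshot();print(o["tool_pos"],o["orientation"],o["force"]);crop(s,180,0,480,250,2.6,"w18.png")
E
```

```text
clock: 21.02
tool_pos: [0.3625, 0.3194, -0.0092]
orientation: [-180.0, -0.0, 5.0]
force: [0.3, -0.4, -0.5]
opening: 0.0133
[ 0.36250552  0.31939437 -0.00924535] [-1.79990358e+02 -1.49504418e-02  4.95228024e+00] [ 0.28490559 -0.41933368 -0.48704099]
```

View pics/w18.png

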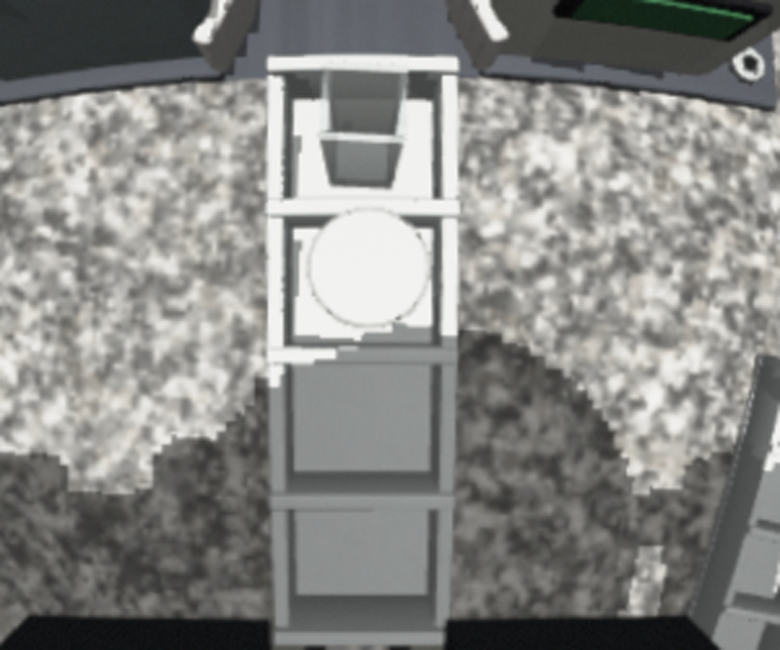

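The front is at the mouth (268–457, row 65), centred between the shoes (225 and 490). Continuing, with about 77 mm to go by estimate.

```bash
python3 -m handwheel '[[[0.002,0,0,0,0.85],[0.0025,0,0,0,0.85],[0.0025,0,0,0,0.85],[0.0025,0,0,0,0.85],[0.0025,0,0,0,0.85],[0.0025,0,0,0,0.85],[0.0025,0,0,0,0.85],[0.0025,0,0,0,0.85],[0.0025,0,0,0,0.85],[0.0025,0,0,0,0.85],[0.0025,0,0,0,0.85],[0.0025,0,0,0,0.85],[0,0,0,0,0.85]]]'
python3 -m handwheel '[[[0.002,0,0,0,0.85],[0.0025,0,0,0,0.85],[0.0025,0,0,0,0.85],[0.0025,0,0,0,0.85],[0.0025,0,0,0,0.85],[0.0025,0,0,0,0.85],[0.0025,0,0,0,0.85],[0.0025,0,0,0,0.85],[0.002,0,0,0,0.85],[0.0015,0,0,0,0.85],[0.001,0,0,0,0.85],[0,0,0,0,0.85],[0,0,0,0,0.85]]]'
python3 - <<'E'
from h import *
s,o=wshot();print(o["tool_pos"],o["orientation"],o["force"]);crop(s,180,0,480,250,2.6,"w19.png")
s=vision.snapshot("scene");crop(s,200,160,360,280,5,"s19.png")
for k,z in dict(light_gate=0,beam=.036,rack=0,vial=.004).items():
    print(k,[(np.round(q["xy"],1).tolist(),round(q["conf"],2),at(s,q["xy"],z).round(4).tolist()) for q in place_of(k,s)[:2]])
E
```

```text
clock: 22.15
tool_pos: [0.392, 0.322, -0.0092]
orientation: [-180.0, -0.0, 5.0]
force: [-0.6, -0.3, -0.1]
opening: 0.0131
clock: 23.23
tool_pos: [0.4156, 0.324, -0.0092]
orientation: [-180.0, -0.0, 5.0]
force: [-0.2, 1.2, 0.2]
opening: 0.013
[ 0.41557249  0.32404357 -0.00918842] [-1.79985302e+02 -2.05752288e-02  4.96106267e+00] [-0.23691742  1.18220385  0.20190565]
light_gate [([308.2, 227.6], 0.68, [0.5223, 0.3349, 0.0])]
beam [([307.2, 215.5], 0.91, [0.5195, 0.3346, 0.036])]
rack [([291.3, 270.3], 0.65, [0.4102, 0.2294, 0.0]), ([292.3, 232.1], 0.59, [0.4814, 0.3408, 0.0])]
vial []
```

View pics/w19.png

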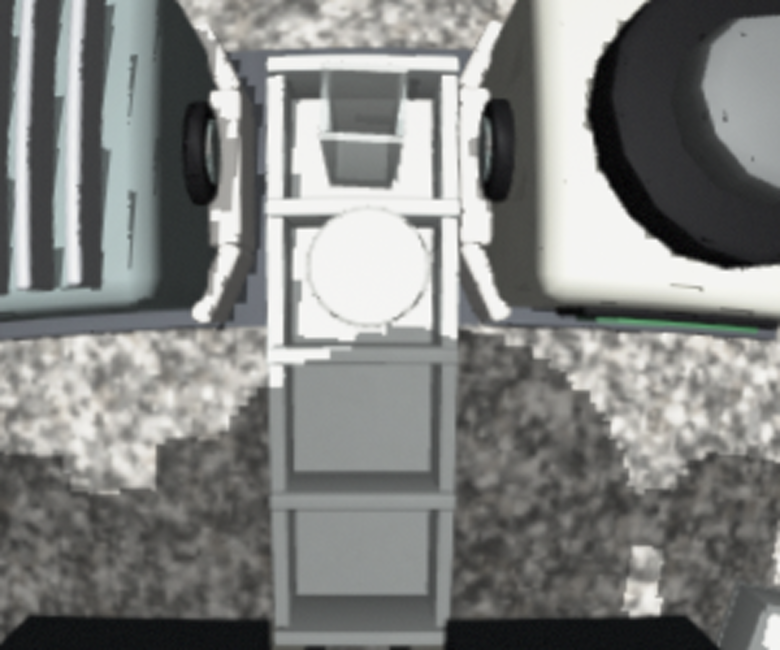

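View pics/s19.png

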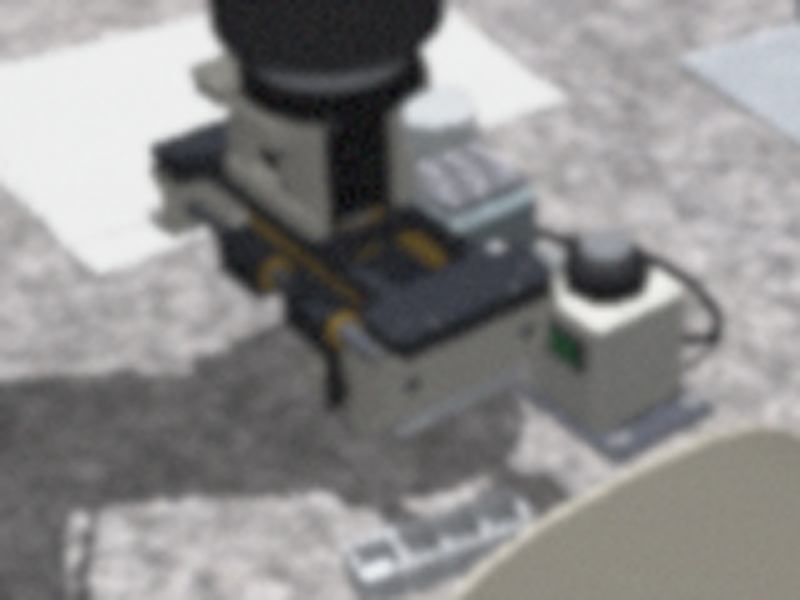

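The rack is in the throat, well centred. The windows are visible at crop (203,152) and (495,150), and the vial cap at (368,268). Working out how far is left.

```bash
cat > m.py <<'E'
from h import *
def rel(s,f,wl,wr,cap,part):
    th=np.radians(5.0);X=np.array([np.cos(th),np.sin(th),0]);Y=np.array([-np.sin(th),np.cos(th),0])
    a,b=f(*wl,.036),f(*wr,.036);g=(a+b)/2
    print("windows",a.round(4),b.round(4),"mid",g.round(4),"sep",np.linalg.norm(a-b).round(4))
    v=f(*cap,.062);print("vial",v.round(4),"gx",((v-g)@X).round(4),"gy",((v-g)@Y).round(4))
    for p in part: q=f(*p,.0245);print("edge",q.round(4),((q-g)@X).round(4),((q-g)@Y).round(4))
E
python3 - <<'E'
from m import *
s,o=wshot()
f=lambda u,v,z: wat(s,(180+u/2.6,v/2.6),z)
rel(s,f,(203,152),(495,150),(368,268),[(364,60),(364,207),(364,355),(364,502),(364,640)])
for k,z in dict(light_gate=0,beam=.036,rack=0,vial=.004,cuvette=.004,read_button_top=.083).items():
    print(k,[(np.round(q["xy"],1).tolist(),round(q["conf"],2),wat(s,q["xy"],z).round(4).tolist()) for q in place_of(k,s)[:2]])
print(o["tool_pos"])
E
```

```text
windows [0.5133 0.3583 0.036 ] [0.5176 0.311  0.036 ] mid [0.5155 0.3347 0.036 ] sep 0.0475
vial [0.494  0.3301 0.062 ] gx -0.0217 gy -0.0027
edge [0.5346 0.3338 0.0245] 0.019 -0.0026
edge [0.5071 0.3314 0.0245] -0.0086 -0.0026
edge [0.4807 0.3291 0.0245] -0.0351 -0.0026
edge [0.454  0.3267 0.0245] -0.0619 -0.0026
edge [0.4267 0.3242 0.0245] -0.0893 -0.0027
light_gate []
beam []
rack [([317.9, 136.3], 0.93, [0.4795, 0.3299, 0.0]), ([460.9, 279.4], 0.75, [0.3981, 0.2264, -0.0])]
vial [([65.8, 5.9], 0.6, [0.57, 0.5127, 0.004]), ([320.8, 106.5], 0.55, [0.4956, 0.3298, 0.004])]
cuvette [([320.6, 60.7], 0.7, [0.5201, 0.332, 0.004])]
read_button_top [([483.5, 34.0], 0.9, [0.5218, 0.2838, 0.083])]
[ 0.41534645  0.32389648 -0.00919595]
```

Everything agrees: the vial is 21.7 mm short of the beam. Pushing 19.5 mm and measuring again.

```bash
python3 -m handwheel '[[[0.0015,0,0,0,0.85],[0.002,0,0,0,0.85],[0.002,0,0,0,0.85],[0.002,0,0,0,0.85],[0.002,0,0,0,0.85],[0.002,0,0,0,0.85],[0.002,0,0,0,0.85],[0.002,0,0,0,0.85],[0.002,0,0,0,0.85],[0.001,0,0,0,0.85],[0.001,0,0,0,0.85],[0,0,0,0,0.85],[0,0,0,0,0.85],[0,0,0,0,0.85]]]'
python3 - <<'E'
from h import *
s,o=wshot();print(o["tool_pos"],o["orientation"],o["force"]);crop(s,180,0,480,250,2.6,"w20.png")
E
```

```text
clock: 25.05
tool_pos: [0.435, 0.3257, -0.0092]
orientation: [-180.0, -0.0, 5.0]
force: [0.8, -0.1, -0.7]
opening: 0.0132
[ 0.43497588  0.32565297 -0.00920131] [-1.79987287e+02 -2.08163203e-02  4.96135638e+00] [ 0.7750292  -0.11357844 -0.70436102]
```

View pics/w20.png

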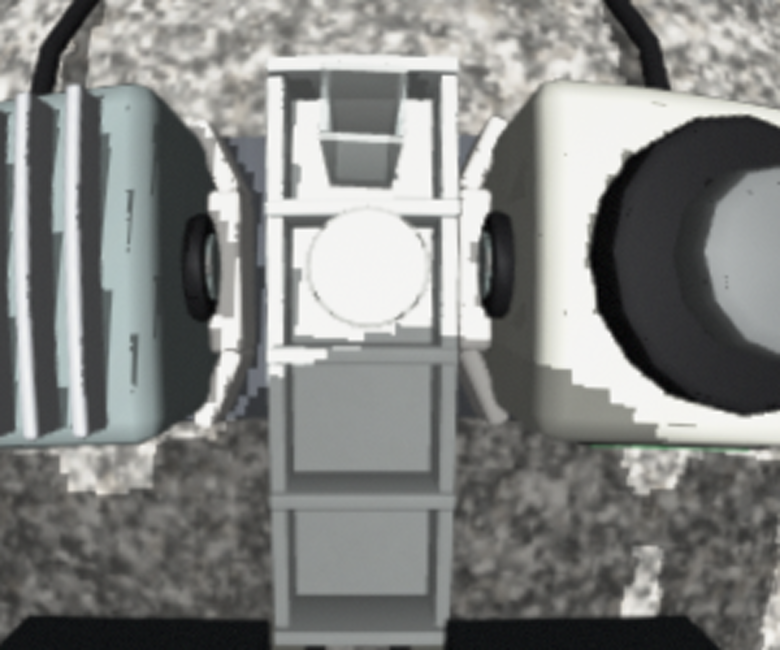

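Run:
```python
from m import *
s,o=wshot()
f=lambda u,v,z: wat(s,(180+u/2.6,v/2.6),z)
rel(s,f,(203,267),(495,264),(368,268),[(364,60),(364,207),(364,355),(364,502),(364,640)])
for k,z in dict(vial=.004,cuvette=.004,read_button_top=.083).items():
    print(k,[(np.round(q["xy"],1).tolist(),round(q["conf"],2),wat(s,q["xy"],z).round(4).tolist()) for q in place_of(k,s)[:2]])
```

```text
windows [0.5135 0.3584 0.036 ] [0.518  0.3111 0.036 ] mid [0.5158 0.3347 0.036 ] sep 0.0476
vial [0.5136 0.3318 0.062 ] gx -0.0024 gy -0.0027
edge [0.5542 0.3355 0.0245] 0.0384 -0.0026
edge [0.5267 0.3331 0.0245] 0.0107 -0.0026
edge [0.5003 0.3308 0.0245] -0.0158 -0.0026
edge [0.4736 0.3284 0.0245] -0.0426 -0.0026
edge [0.4463 0.326  0.0245] -0.0699 -0.0027
vial [([322.4, 107.7], 0.68, [0.5146, 0.3306, 0.004])]
cuvette [([319.0, 59.2], 0.81, [0.5405, 0.3346, 0.004])]
read_button_top [([481.5, 100.7], 0.56, [0.5202, 0.2849, 0.083]), ([316.2, 137.8], 0.25, [0.5028, 0.3326, 0.083])]
```

The vial is 2.4 mm short. A final small push.

```bash
python3 -m handwheel '[[[0.0008,0,0,0,0.85],[0.0008,0,0,0,0.85],[0.0008,0,0,0,0.85],[0,0,0,0,0.85],[0,0,0,0,0.85],[0,0,0,0,0.85]]]'
python3 - <<'E'
from h import *
s,o=wshot();print(o["tool_pos"]);crop(s,180,0,480,250,2.6,"w21.png")
E
```

```text
clock: 25.8
tool_pos: [0.4372, 0.3257, -0.0092]
orientation: [180.0, 0.0, 5.0]
force: [-1.7, -0.2, 1.1]
opening: 0.0129
[ 0.43717501  0.32570725 -0.00924431]
```

View pics/w21.png

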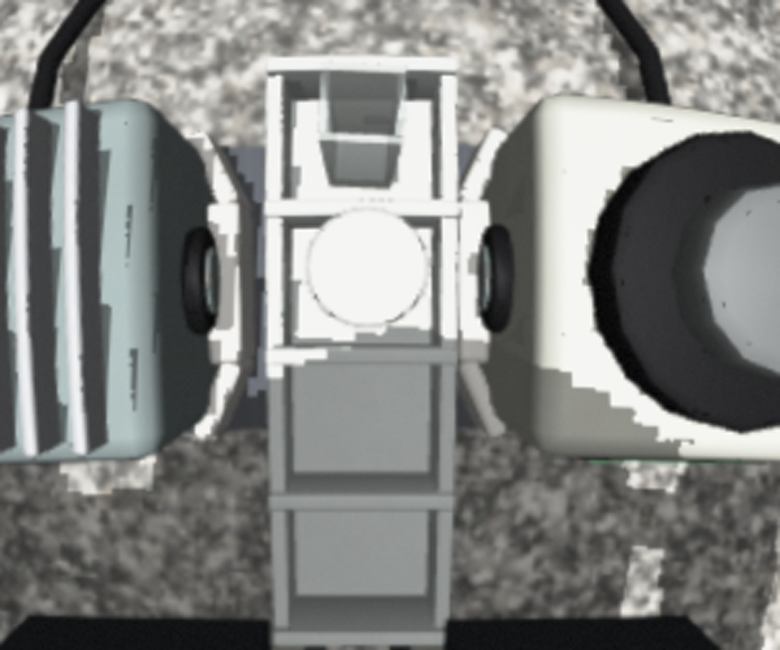

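The windows (row 279) now flank the vial. Retreating straight back, then up, and checking without the fingers nearby.

```bash
python3 -m handwheel '[[[-0.003,0,0,0,0.85],[-0.008,0,0,0,1],[-0.015,0,0,0,1],[-0.015,0,0,0,1],[0,0,-0.03,0,1],[0,0,-0.04,0,1],[0,0,-0.04,0,1],[0,0,-0.03,0,1],[0,0,0,0,1],[0,0,0,0,1]]]'
python3 - <<'E'
from m import *
s,o=wshot();print(o["tool_pos"],o["orientation"]);crop(s,180,0,480,250,2.6,"w22.png")
for k,z in dict(light_gate=0,beam=.036,vial=.004,rack=0,read_button_top=.083).items():
    print(k,[(np.round(q["xy"],1).tolist(),round(q["conf"],2),wat(s,q["xy"],z).round(4).tolist()) for q in place_of(k,s)[:2]])
t=vision.snapshot("top");crop(t,220,160,380,280,5,"t22.png")
E
```

```text
clock: 26.68
tool_pos: [0.3965, 0.3233, 0.1329]
orientation: [-179.8, -0.2, 5.0]
force: [-0.1, -0.2, -0.4]
opening: 0.0009
[0.39651247 0.32333301 0.13294131] [-1.79760009e+02 -1.63961637e-01  4.96909639e+00]
light_gate [([319.2, 72.1], 0.69, [0.5186, 0.3332, 0.0])]
beam []
vial [([319.0, 73.6], 0.8, [0.5164, 0.3333, 0.004])]
rack [([408.1, 201.2], 0.91, [0.396, 0.2273, 0.0]), ([319.2, 91.1], 0.61, [0.4993, 0.3316, 0.0])]
read_button_top [([385.0, 56.1], 0.83, [0.5233, 0.2855, 0.083])]
```

View pics/w22.png

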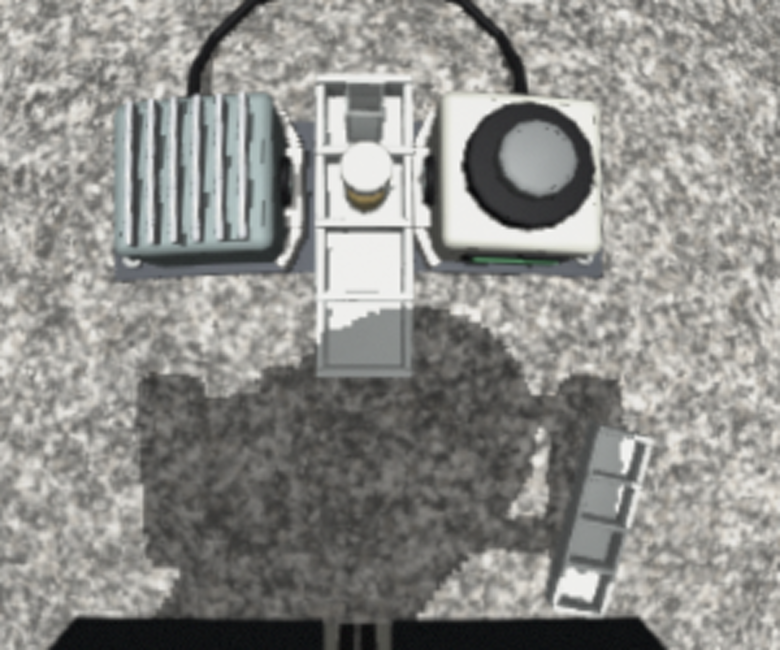

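View pics/t22.png

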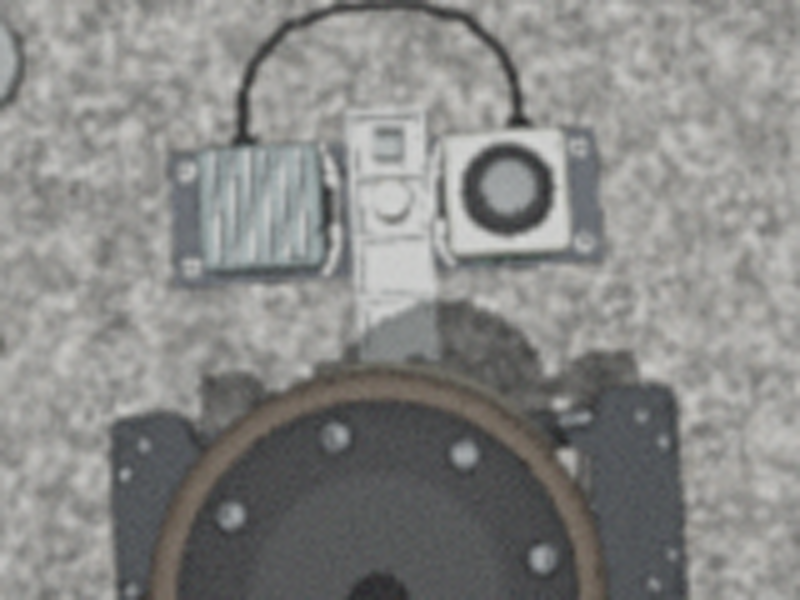

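Run:
```python
from m import *
s,o=wshot()
f=lambda u,v,z: wat(s,(180+u/2.6,v/2.6),z)
rel(s,f,(288,183),(431,181),(366,167),[(366,80),(366,152),(365,227),(365,373)])
b=f(539,158,.083);print("btn",b, o["tool_pos"],o["orientation"])
R=Rot.from_euler("xyz",o["orientation"],degrees=True).as_matrix()
for B in(b,np.array([.5202,.2833,.083])):print(R.T@(B-o["tool_pos"]))
t=vision.snapshot("top")
g=lambda u,v,z: at(t,(220+u/5,160+v/5),z)
v=g(393,199,.062);bt=g(510,187,.083);print("top vial",v,"btn",bt,"foot mid",np.mean([g(*p,.002) for p in((170,152),(592,127),(602,262),(173,288))],0))
th=np.radians(5.1);X=np.array([np.cos(th),np.sin(th),0]);print("vial-btn along gx",(v-bt)@X)
```

```text
windows [0.511  0.3551 0.036 ] [0.5159 0.308  0.036 ] mid [0.5134 0.3315 0.036 ] sep 0.0473
vial [0.5137 0.3298 0.062 ] gx 0.0001 gy -0.0018
edge [0.5528 0.3326 0.0245] 0.0393 -0.0023
edge [0.526  0.3303 0.0245] 0.0125 -0.0023
edge [0.4992 0.3283 0.0245] -0.0145 -0.0019
edge [0.448  0.3238 0.0245] -0.0658 -0.002
btn [0.51842174 0.28220412 0.083     ] [0.39597831 0.32170971 0.12970526] [1.79901378e+02 6.92948269e-02 4.95218924e+00]
[0.11863246 0.04984775 0.04664769]
[0.12049868 0.04890948 0.04664382]
top vial [0.51411027 0.32920201 0.062     ] btn [0.51907986 0.28125538 0.083     ] foot mid [0.51444319 0.33351536 0.002     ]
vial-btn along gx -0.0006877290723620752
```

The vial reads within 1 mm of the beam along the slot in both cameras, and about -2 mm across. On to the button, 120 mm ahead and 49 mm along tool y, staying high.

```bash
python3 -m handwheel '[[[0.03,0.0123,0,0,1],[0.03,0.0123,0,0,1],[0.03,0.0123,0,0,1],[0.03,0.0123,0,0,1],[0,0,0,0,1],[0,0,0.02,0,1],[0,0,0.015,0,1],[0,0,0.01,0,1],[0,0,0.005,0,1],[0,0,0,0,1],[0,0,0,0,1]]]'
python3 - <<'E'
from h import *
s,o=wshot();print(o["tool_pos"],o["force"]);crop(s,180,100,480,330,2.6,"w23.png")
s=vision.snapshot("scene");crop(s,260,160,380,250,6,"s23.png")
E
```

```text
clock: 28.05
tool_pos: [0.5202, 0.2838, 0.081]
orientation: [180.0, -0.0, 5.0]
force: [0.5, 0.6, -0.2]
opening: 0.0004
[0.52024624 0.2837881  0.0809835 ] [ 0.46310623  0.6348348  -0.20558501]
```

View pics/s23.png

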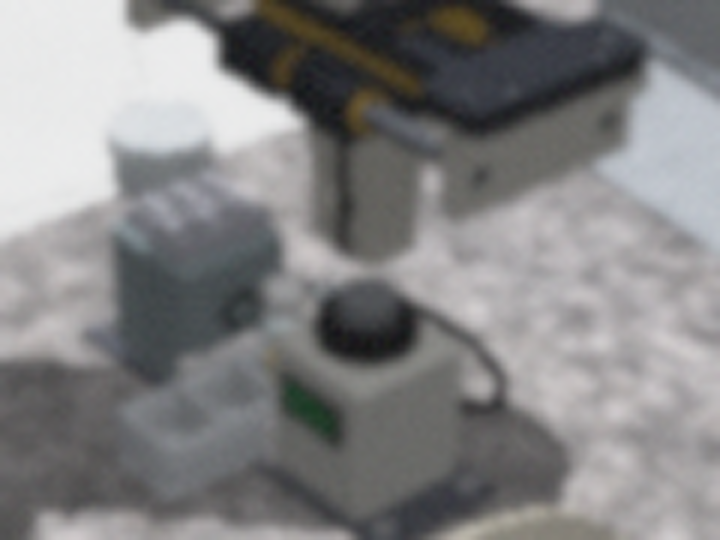

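View pics/w23.png

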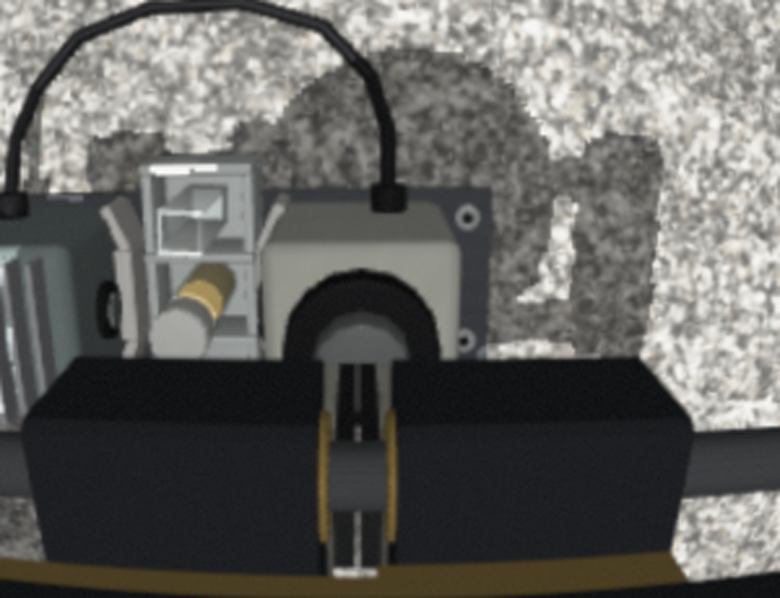

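The fingertips are centred above the button (crop 357 against 362), about 19 mm up. Descending, the last part slowly while watching the force.

```bash
python3 -m handwheel '[[[0,0,0.006,0,1],[0,0,0.005,0,1],[0,0,0.003,0,1],[0,0,0.001,0,1],[0,0,0,0,1]]]'
python3 -m handwheel '[[[0,0,0.001,0,1],[0,0,0.001,0,1],[0,0,0,0,1]]]'
python3 -m handwheel '[[[0,0,0.001,0,1],[0,0,0.001,0,1],[0,0,0,0,1]]]'
```

```text
clock: 28.57
tool_pos: [0.5199, 0.2833, 0.0653]
orientation: [180.0, 0.0, 5.0]
force: [-0.2, -0.0, 0.2]
opening: 0.0002
clock: 28.82
tool_pos: [0.5203, 0.2837, 0.0638]
orientation: [-180.0, -0.0, 5.0]
force: [0.5, -0.2, 1.3]
opening: 0.001
clock: 29.07
tool_pos: [0.5203, 0.2837, 0.0618]
orientation: [-180.0, -0.0, 5.0]
force: [0.3, -0.1, 2.4]
opening: 0.0003
```

```bash
python3 -m handwheel '[[[0,0,0.001,0,1],[0,0,0.001,0,1],[0,0,0,0,1]]]'
python3 -m handwheel '[[[0,0,0.001,0,1],[0,0,0.0005,0,1],[0,0,0,0,1]]]'
python3 - <<'E'
from h import *
o=telemetry.get_obs();print(o["tool_pos"],o["force"])
s,o=wshot();crop(s,180,100,480,330,2.6,"w24.png")
s=vision.snapshot("scene");crop(s,260,160,380,250,6,"s24.png")
E
```

```text
clock: 29.32
tool_pos: [0.5203, 0.2837, 0.0598]
orientation: [-180.0, -0.0, 5.0]
force: [-0.7, 1.2, 3.2]
opening: 0.0005
clock: 29.57
tool_pos: [0.5203, 0.2837, 0.059]
orientation: [-180.0, -0.0, 5.0]
force: [-2.6, -1.3, 8.1]
opening: 0.0005
[0.52032108 0.28370464 0.05895398] [-2.57322905 -1.29451784  8.06303157]
```

View pics/s24.png

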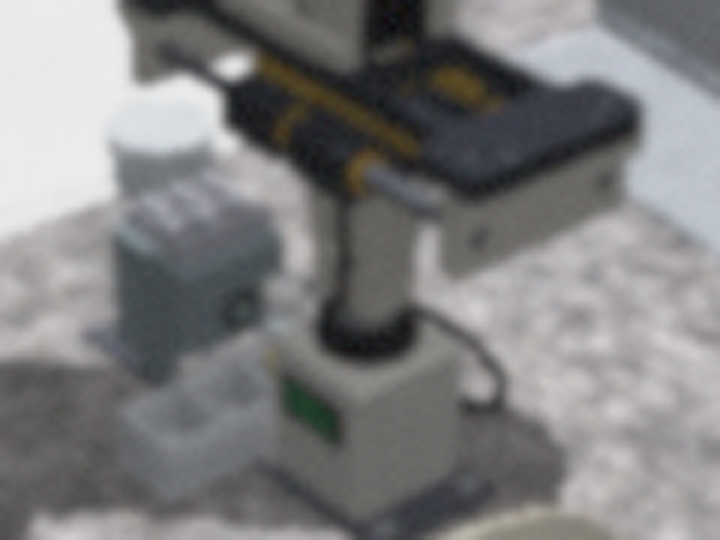

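The force rose by spring rate and then jumped to 8 N, about 5 mm after first contact, so the button is at its stop. Holding briefly, then releasing and withdrawing.

```bash
python3 -m handwheel '[[[0,0,0,0,1],[0,0,0,0,1],[0,0,0,0,1],[0,0,0,0,1],[0,0,-0.003,0,1],[0,0,-0.003,0,1],[0,0,-0.006,0,1],[0,0,-0.02,0,1],[0,0,-0.03,0,1],[0,0,-0.03,0,1],[-0.035,0,0,0,1],[-0.035,0,0,0,1],[-0.035,0,0,0,1],[0,-0.012,0,0,1],[0,-0.02,0,0,1],[0,0,0,0,1],[0,0,0,0,1],[0,0,0,0,1]]]'
python3 - <<'E'
from m import *
s,o=wshot();print(o["tool_pos"],o["force"]);crop(s,180,0,480,250,2.6,"w25.png")
for k,z in dict(vial=.004,rack=0,read_button_top=.083).items():
    print(k,[(np.round(q["xy"],1).tolist(),round(q["conf"],2),wat(s,q["xy"],z).round(4).tolist()) for q in place_of(k,s)[:2]])
s=vision.snapshot("scene");crop(s,220,160,380,270,5,"s25.png")
for k in("beaker","timer","bottle"): print(k,[at(s,q["xy"],0).round(4).tolist() for q in place_of(k,s)[:1]])
E
```

```text
clock: 31.17
tool_pos: [0.4125, 0.306, 0.15]
orientation: [180.0, 0.0, 5.0]
force: [0.2, 0.2, -0.5]
opening: 0.0001
[0.41246034 0.30604194 0.15004004] [ 0.23483726  0.21123299 -0.48698621]
vial [([303.6, 88.8], 0.72, [0.5171, 0.3297, 0.004])]
rack [([383.3, 207.4], 0.64, [0.3976, 0.2312, 0.0])]
read_button_top [([357.1, 79.5], 0.7, [0.5208, 0.285, 0.083])]
beaker [[0.5739, 0.5227, 0.0]]
timer [[0.6409, 0.0492, 0.0]]
bottle [[0.6486, 0.0619, 0.0]]
```

View pics/w25.png

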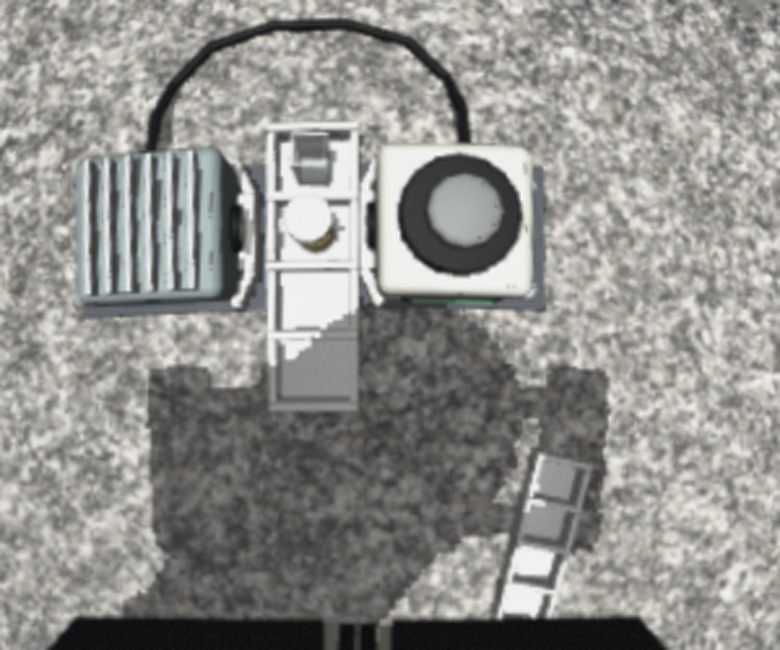

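View pics/s25.png

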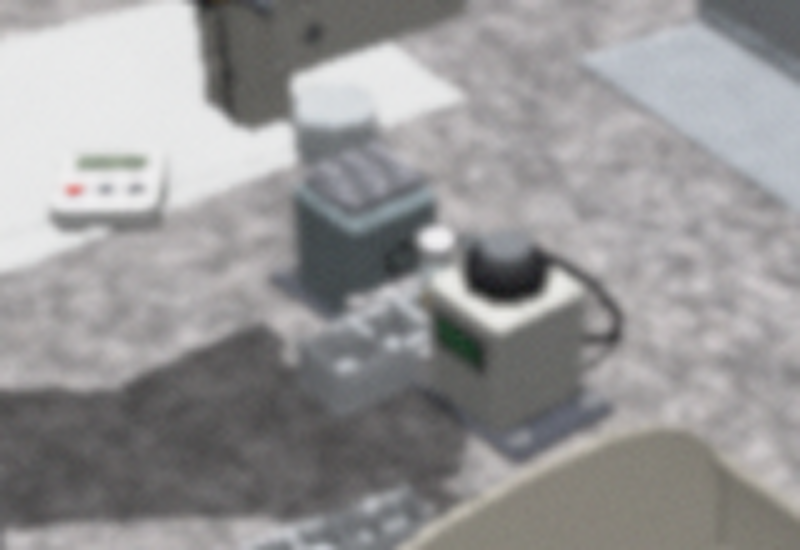

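Run:
```python
from m import *
s,o=wshot()
f=lambda u,v,z: wat(s,(180+u/2.6,v/2.6),z)
rel(s,f,(238,231),(373,226),(310,222),[(312,127),(312,197),(312,266),(313,408)])
from plant import close_job
print(close_job())
```

```text
windows [0.5126 0.358  0.036 ] [0.5178 0.31   0.036 ] mid [0.5152 0.334  0.036 ] sep 0.0483
vial [0.5146 0.3308 0.062 ] gx -0.0009 gy -0.0032
edge [0.5555 0.3357 0.0245] 0.0403 -0.0018
edge [0.5283 0.3333 0.0245] 0.013 -0.0018
edge [0.5021 0.3311 0.0245] -0.0133 -0.0018
edge [0.4486 0.3264 0.0245] -0.0669 -0.0018
the job is handed in; nothing more can be done
None
```

The job is handed in. The rack stands in the slot with the vial upright in the beam, and the read button was pressed fully down and released, all by about 31 s. No verdict is reported.

**What I did:** I squared the larger rack up with the slot by a two-finger push on its left side. I then pushed it in from its rear end, retreated, pressed the button and withdrew.

**Last checks:**
- **Vial:** about 1 mm short of the beam along the slot and 3 mm off its middle across (limits 5 and 11 mm), upright.
- **Rack:** about 2 mm off the slot's middle line (limit 5 mm), aligned with it.
- **Button:** the force rose steadily, then jumped to 8 N after about 5 mm of travel, so it reached its stop. The pictures show it up again, and the arm is clear of everything.
- **Others on the bench:** the timer and beaker stand where they were in the pictures, and the smaller rack was measured at its starting place. The bottle was checked only through the network, whose readings put it 13 mm and the beaker 12 mm from the first ones. The arm never went near the bottle.

**What disagreed:**
- **Fingertip position:** the tips were about 38 mm further back than stated. My first side push therefore passed above the rack wall without touching it, and I backed off and redid it at the measured height. During that pass the fingers came close to the vial, but no contact showed in the force or the pictures.
- **Timer recognition:** at the end the network put the timer near the bottle, which I take as a false detection.

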